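Load the bottle transport tray and close it

TASK

Slide the cover of the transport tray fully open, lay every pill bottle that stands on the counter on its side in a cradle of its own in the tray (set it down, do not drop it in), then slide the cover fully shut over them. Leave the jar and the carton where they are.

Things in the scene. Friction and masses are not known exactly. Their poses are not given: they have to be found in the camera images.
- tray: Fixed aluminium tray 290 (x) by 230 (y) mm. Origin on the counter under the centre of its compartment: inside x -139 to 139, y -50 to 50 mm, floor 4 mm thick. Side walls (6 mm, at x = +-142 mm) 56 mm high, with cover guides to 67 mm; the lip at y = -53 mm is only 26 mm high; closed white deck y 50 to 174 mm, 55 mm high, over which the cover parks. Four cradles side by side, 56 mm apart along x.
- cradle0 (a point): Centre of a bottle lying properly in the cradle at tray x = -84 mm, 32 mm above the counter. A cradle is a V notch (40 degree sides) in each of two black zigzag strips, 4 mm thick, at tray y = -27 and +27 mm, peaks 36 mm high between notches; nothing between the strips. The bottle lies across both, axis along the tray y, cap either way.
- cradle1 (a point): The same point of the cradle at tray x = -28 mm.
- cradle2 (a point): The same point of the cradle at tray x = +28 mm.
- cradle3 (a point): The same point of the cradle at tray x = +84 mm.
- cover (a joint): Travel of the flat grey cover along the tray's +y, in m: 0 = fully shut over the compartment, 0.112 = fully open, over the deck. Starts shut or a little open. About 2 N of friction; it stays where it is left.
- cover_grip (a point): Point on the black handle rib on the middle of the cover, moves with it: rib 80 mm long along the tray x, 12 mm wide along its y, rising 28 mm above the cover to 90 mm above the counter; the point is 11 mm below its top. Cover: flat, 276 (x) by 112 (y) mm, underside 57, upper face 62 mm above the counter.
- bottle0_mid (a point): White plastic pill bottle with grey cap, 80 mm tall, 30 mm across (cap, the top 17 mm, 29 mm across), about 70 g; it starts upright on the counter. This point lies on its axis half-way up (40 mm above its foot); its z axis runs along the bottle towards the cap. One to be laid in the tray; may be absent.
- bottle1_mid (a point): White plastic pill bottle with grey cap, 80 mm tall, 30 mm across (cap, the top 17 mm, 29 mm across), about 70 g; it starts upright on the counter. This point lies on its axis half-way up (40 mm above its foot); its z axis runs along the bottle towards the cap. One to be laid in the tray; may be absent.
- bottle2_mid (a point): White plastic pill bottle with grey cap, 80 mm tall, 30 mm across (cap, the top 17 mm, 29 mm across), about 70 g; it starts upright on the counter. This point lies on its axis half-way up (40 mm above its foot); its z axis runs along the bottle towards the cap. One to be laid in the tray; may be absent.
- bottle3_mid (a point): White plastic pill bottle with grey cap, 80 mm tall, 30 mm across (cap, the top 17 mm, 29 mm across), about 70 g; it starts upright on the counter. This point lies on its axis half-way up (40 mm above its foot); its z axis runs along the bottle towards the cap. One to be laid in the tray; may be absent.
- jar: Bystander: squat round jar, 62 mm across, 46 mm tall; origin under its centre. Leave alone.
- carton: Bystander: cardboard carton 70 by 120 by 45 mm; origin under its centre. Leave alone.

How it is judged:
By the outcome, as a careful person would: the job done as asked, in the order asked, and still so for the second after the job is handed in, with the robot touching nothing.
Of bottle0, bottle1, bottle2, bottle3 only 3 to 4 are there at a start; the rules pass over those that are not, and their reading is None.
At some moment in a run one of bottle0, bottle1, bottle2, bottle3 may be knocked a few centimetres aside while the robot is not near it.
It also fails if it takes over 208 s, if anything falls off the work surface, if the arm or the gripper's body presses on something with over 40 N, if the wrist force passes 120 N, or if a joint passes its speed limit or range.

ROBOT

A 6-joint arm with a two-finger parallel gripper is mounted at the origin on the work surface. World frame = base frame: x ahead of the robot, y to its left, z up, the work surface at z = 0. Lengths are in m, angles in rad, forces in N, time in s.
With the tool pointing down it reaches from about 0.275 to 0.975 m from the base axis. Payload 8.4 kg.
Tool frame: the origin (TCP) lies between the finger pads; the fingertips stand 11 mm ahead of it and the grasp point (between the pads) lies 8 mm behind it; z points along the fingers, y is the line along which they close (so a half turn about z gives the same grasp; the last joint's range is limited). The gripper opens to 92 mm and grips with 3 to 60 N. Pads are 20 mm wide; open, the fingers measure 128 mm over their backs; the gripper's body (75 mm by 189 mm) begins 69 mm behind the grasp point.
Start: joints at [-1.304, 0.353, 1.633, -0, 1.155, -0.002], TCP at [0.166, -0.603, 0.226] pointing down, gripper open.
Joint ranges: [-2.63, 2.63], [-0.92, 2.1], [0.06, 2.66], [-1.3, 4.44], [0, 2.69], [-3.02, 3.02]. Speed limits (rad/s): [2.22, 2.22, 2.79, 3.14, 3.14, 3.14].

INTERFACE

Orientations are given as a rotation vector (axis times angle).
In Python, from workcell import * gives the robot as it stands.
- The arm moves only by the shell command python3 -m handwheel 'ROWS' [FORCE]. ROWS is JSON, a list of rows, each a list of 3 entries, a list of its own where there are three numbers: the turn, a rotation vector about the tool's x, y, z in units of 8 degrees (1.0 is 8 degrees), then the shift along the tool's x, y, z in m, then the finger opening in m, from 0 to 0.0919. A call has exactly 8 rows; each row shifts and turns the commanded pose from where the row before left it, along the tool's axes as they then stand; what a row does not reach is not made up. A row lasts 1/10 s, in which the tool goes at most 50 mm and 8.59 degrees, less where a joint would pass 70% of its speed; a pose out of reach is approached as far as the arm can. A call is refused whole if a number of a shift passes 0.05 or a number of a turn 1, either way. A call with a gripper value outside its range is refused whole. The fingers move at their own pace and stop on an object; FORCE is the grip in N (left out, the last holds). Time passes only in rows, so rows that do not move let the fingers close, or fill a call up. It gives the time, the measured TCP pose, the force, the opening and the grip force at its end, in the units of the state.
- get_state(): the state, without advancing time (a new reading comes with each control period).
- read_camera(name): name is "side" or "top" or "wrist"; returns a dict with "img" (420x560x3 uint8, red, green, blue), "z_map" (420x560 float32, m along the optical axis (not along the pixel's ray), 0 where there is no reading), "fx", "fy", "cx", "cy" (pixels), "rvec" (rotation vector, rad) and "tvec" (3), from world to camera coordinates, as OpenCV has them; the wrist camera has in their place "T_tool_cam" (4x4, takes a point from camera to tool coordinates, whose origin is the TCP and whose axes are the flange's). Camera axes: x right, y down, z forward; pixel columns grow to the right and rows downward; lengths in m; the calibration is good to about 2 mm. A picture is of the moment at which its call begins: read the wrist's pose just before it.
- finish_job(): hands the job in; it is judged then, once.
The state is a dict: "time_s": time; "joint_positions": joint angles; "joint_vel": joint speeds; "tau": joint torques, N m; "tool_pos": TCP position; "orientation": TCP orientation; "contact_force": force on the tool from outside, world axes, zero at the start; "ft_torque": the same for the moment, N m; "grip_width": finger opening in m; "finger_force": force on a finger pad.
Only numpy, scipy, OpenCV 4.12 (cv2) and the standard library are available. Lean on these libraries where they do the work, as an engineer would, in place of code of your own. Each camera call takes 0.05 s, during which the arm holds its last target. There are 200 camera calls.

## Working session

There is one attempt and no reset: what is moved stays moved. The work goes in short steps, Python scripts to look and compute and a shell command to move; the robot and the scene stay as the last step left them, time stands still between calls to the robot, and variables do not carry over. Pictures are saved under pics/ and viewed, at most 14 in all, crops included, and the job is handed in when it is done.

```bash
ls; mkdir -p pics; cat > h.py <<'E'
from workcell import *
import numpy as np, cv2
from scipy.spatial.transform import Rotation as R
def save(n,c): cv2.imwrite('pics/'+n,c['img'][:,:,::-1])
def world(c,T=None):
    """HxWx3 world points"""
    z=c['z_map']; v,u=np.mgrid[:z.shape[0],:z.shape[1]]
    P=np.stack([(u-c['cx'])/c['fx']*z,(v-c['cy'])/c['fy']*z,z],-1)
    if T is None:
        M=R.from_rotvec(np.ravel(c['rvec'])).as_matrix(); return (P-np.ravel(c['tvec']))@M
    C=T@np.array(c['T_tool_cam']); return P@C[:3,:3].T+C[:3,3]
def tool():
    s=get_state(); T=np.eye(4); T[:3,:3]=R.from_rotvec(s['orientation']).as_matrix(); T[:3,3]=s['tool_pos']; return T
E
python3 - <<'E'
from h import *
np.set_printoptions(precision=4,suppress=True)
s=get_state(); print({k:np.round(v,4) for k,v in s.items()}); print(tool())
for n in('top','side'):
    c=read_camera(n); save(n+'1.png',c); P=world(c); np.save(n+'1.npy',P); print(n,c['fx'],c['rvec'],c['tvec'])
c=read_camera('wrist'); print(c['T_tool_cam'])
E
```

```text
pics
{'time_s': np.float64(0.0), 'joint_positions': array([-1.3044,  0.3537,  1.6341, -0.    ,  1.1552, -0.0024]), 'joint_vel': array([-0.0005,  0.0002, -0.0006, -0.0006,  0.0006,  0.0012]), 'tau': array([ -0.0003, -59.3858, -33.4216,   0.0698,   0.0235,  -0.0001]), 'tool_pos': array([ 0.1659, -0.6021,  0.2249]), 'orientation': array([-3.1119, -0.4208,  0.0003]), 'contact_force': array([-0.2279,  0.4483, -0.7081]), 'ft_torque': array([ 0.0377,  0.0043, -0.0142]), 'finger_force': np.float64(0.0), 'grip_width': np.float64(0.0917)}
[[ 0.9641  0.2656 -0.0004  0.1659]
 [ 0.2656 -0.9641  0.0013 -0.6021]
 [-0.     -0.0013 -1.      0.2249]
 [ 0.      0.      0.      1.    ]]
top 401.8590978670037 [ 2.1232 -2.1367  0.1864] [-0.1254  0.5788  0.7265]
side 402.5950687945769 [ 0.2409 -2.785   1.2729] [0.5211 0.2017 0.8446]
[[ 0.     -0.9706 -0.2409  0.0673]
 [ 1.     -0.0001  0.0005  0.0002]
 [-0.0005 -0.2409  0.9706 -0.1597]
 [ 0.      0.      0.      1.    ]]
```

View pics/top1.png

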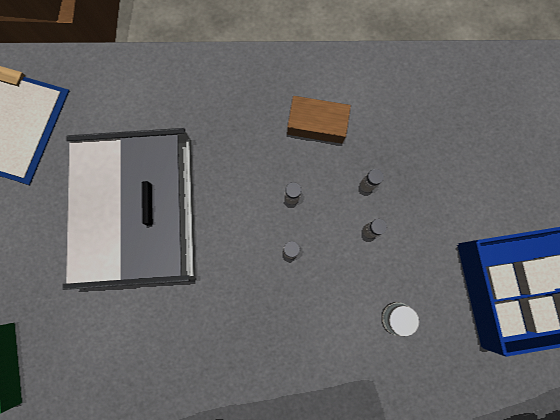

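View pics/side1.png

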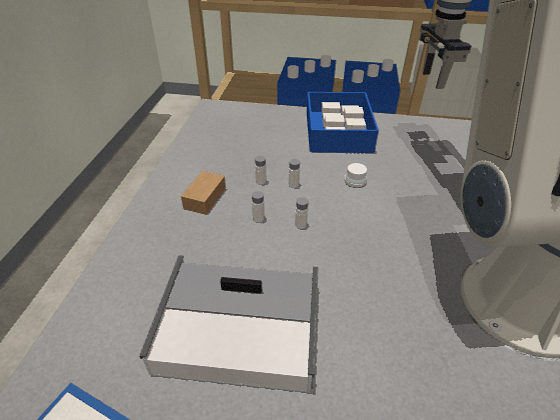

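The top view shows four bottles with caps near (293,188), (291,248), (374,177) and (376,227). The handle is at (147,203), the tray corners are about (67,137), (187,130), (194,281) and (65,288), and the carton (319,118) and jar (403,320) are clear of it. The side view shows all four upright.

```bash
python3 - <<'E'
from h import *
np.set_printoptions(precision=4,suppress=True)
for n in('top1','side1'):
    P=np.load(n+'.npy'); z=P[...,2]; 
    def comp(m,lo,amax):
        k,l,st,ce=cv2.connectedComponentsWithStats(m.astype(np.uint8))
        for i in range(1,k):
            if lo<st[i,4]<amax:
                Q=P[l==i]; r=cv2.minAreaRect((Q[:,:2]*1000).astype(np.float32)); print(n,ce[i].round(),st[i,4],Q.mean(0),np.round(r[0]),np.round(r[1]),round(r[2],1),'zmed',np.median(Q[:,2]))
    reg=(P[...,0]>.25)&(P[...,0]<.95)&(abs(P[...,1])<.7)
    print('caps');comp((z>.072)&(z<.1)&reg,15,3000)
    print('low');comp((z>.02)&(z<.05)&reg,60,30000)
    print('plates');comp((z>.045)&(z<.0715)&reg,300,300000)
E
```

```text
caps
top1 [375. 176.] 195 [ 0.624  -0.3133  0.0788] [ 624. -314.] [28. 28.] 88.7 zmed 0.0787851170394897
top1 [146. 202.] 386 [0.5752 0.113  0.0866] [576. 114.] [81. 13.] 4.9 zmed 0.08881842092168393
top1 [293. 190.] 193 [ 0.5989 -0.1584  0.0791] [ 599. -158.] [28. 28.] 47.1 zmed 0.07916979180466831
top1 [378. 226.] 203 [ 0.5291 -0.3146  0.0787] [ 529. -315.] [28. 28.] 46.3 zmed 0.07888832636128365
top1 [507. 294.] 1124 [ 0.4069 -0.5395  0.0779] [ 413. -584.] [206. 161.] 8.6 zmed 0.07830549035183962
top1 [291. 249.] 193 [ 0.489  -0.154   0.0792] [ 489. -154.] [26. 28.] 89.6 zmed 0.07920698908386213
low
top1 [318. 118.] 2140 [ 0.7555 -0.2134  0.0428] [ 759. -214.] [120.  72.] 79.9 zmed 0.04398519239256482
top1 [188. 202.] 528 [0.5888 0.0483 0.0263] [580.  56.] [287.  23.] 3.7 zmed 0.02539920647798316
top1 [366. 185.] 75 [ 0.6159 -0.3055  0.0355] [ 617. -307.] [28. 11.] 43.4 zmed 0.03556298144603494
top1 [477. 297.] 832 [ 0.3993 -0.5072  0.0353] [ 401. -508.] [206.   6.] 8.4 zmed 0.03532208104199365
top1 [554. 269.] 352 [ 0.4495 -0.6574  0.0372] [ 445. -660.] [60. 33.] 9.1 zmed 0.03744
[... 2680 characters left out ...]
[ 0.596  -0.1478  0.0352] [ 596. -150.] [30. 16.] 11.0 zmed 0.03585061102459225
side1 [301. 218.] 107 [ 0.4867 -0.1437  0.0354] [ 488. -146.] [16. 30.] 89.4 zmed 0.03488881385525994
side1 [228. 374.] 1374 [0.5626 0.2727 0.0354] [565. 273.] [289.   4.] 3.5 zmed 0.03570283697276682
plates
side1 [342. 135.] 535 [ 0.4082 -0.5141  0.0584] [ 455. -547.] [145. 282.] 55.9 zmed 0.05822126174168409
side1 [346. 119.] 645 [ 0.3974 -0.6252  0.0571] [ 403. -631.] [130. 127.] 8.9 zmed 0.056361551709158395
side1 [203. 186.] 517 [ 0.7582 -0.2114  0.0463] [ 758. -213.] [121.  70.] 78.7 zmed 0.046196648461680506
side1 [236. 322.] 16386 [0.5693 0.182  0.0592] [572. 159.] [297. 231.] 3.5 zmed 0.05728971356984129
```

Four bottles, in world coordinates (mm): A(598,-158), B(488,-154), C(623,-314), D(528,-315). Tray origin is about (577,101) with yaw 3.6°, and the rib is at (575,114.5), so the cover is about 14 mm open. These heights and sizes agree with the given ones. I'll move above the rib.

```bash
python3 -m handwheel '[[[0,0,0.74],[0,0,0],0.05],[[0,0,0.74],[0,0,0],0.05],[[0,0,0],[0.027,-0.041,0],0.05],[[0,0,0],[0.027,-0.041,0],0.05],[[0,0,0],[0.027,-0.041,0],0.05],[[0,0,0],[0.027,-0.041,0],0.05],[[0,0,0],[0.027,-0.041,0],0.05],[[0,0,0],[0.027,-0.041,0],0.05]]'
python3 -m handwheel '[[[0,0,0],[0.027,-0.041,0],0.05],[[0,0,0],[0.027,-0.041,0],0.05],[[0,0,0],[0.027,-0.041,0],0.05],[[0,0,0],[0.027,-0.041,0],0.05],[[0,0,0],[0.027,-0.041,0],0.05],[[0,0,0],[0.027,-0.041,0],0.05],[[0,0,0],[0.027,-0.041,0],0.05],[[0,0,0],[0.027,-0.041,0],0.05]]'
cat >> h.py <<'E'
def need(p,rx=None):
    """print tool-axis shift to world point p (TCP), and state"""
    T=tool(); np.set_printoptions(precision=4,suppress=True)
    print('shift',T[:3,:3].T@(np.array(p)-T[:3,3]),'joints',np.array(get_state()['joint_positions']),'t',get_state()['time_s']); print(T[:3])
E
python3 -c "
from h import *
need([.5753,.1145,.15])"
```

```text
time_s: 0.95
tool_pos: [0.3129, -0.3452, 0.2256]
orientation: [3.14, 0.097, 0.0]
contact_force: [1.6, -0.2, 0.3]
grip_width: 0.0499
finger_force: 0.0
time_s: 1.75
tool_pos: [0.5082, -0.0041, 0.2256]
orientation: [3.14, 0.098, 0.0]
contact_force: [1.1, 0.5, -0.2]
grip_width: 0.0499
finger_force: 0.0
shift [ 0.0744 -0.1142  0.0756] joints [-0.011   0.1707  1.8793 -0.0001  1.0914  1.4974] t 1.75
[[ 0.998   0.0624  0.0001  0.5082]
 [ 0.0624 -0.998  -0.0001 -0.0041]
 [ 0.0001  0.0001 -1.      0.2256]]
```

```bash
python3 -m handwheel '[[[0,0,0],[0.025,-0.038,0],0.05],[[0,0,0],[0.025,-0.038,0],0.05],[[0,0,0],[0.0244,-0.0382,0],0.05],[[0,0,0],[0,0,0.04],0.05],[[0,0,0],[0,0,0.04],0.05],[[0,0,0],[0,0,0.04],0.05],[[0,0,0],[0,0,0.0276],0.05],[[0,0,0],[0,0,0],0.05]]' 20
python3 -m handwheel '[[[0,0,0],[0,0,0],0.0],[[0,0,0],[0,0,0],0.0],[[0,0,0],[0,0,0],0],[[0,0,0],[0,0,0],0],[[0,0,0],[0,0,0],0],[[0,0,0],[0,0,0],0],[[0,0,0],[0,0,0],0],[[0,0,0],[0,0,0],0]]' 20
```

```text
time_s: 2.55
tool_pos: [0.5738, 0.1123, 0.0756]
orientation: [3.14, 0.098, -0.004]
contact_force: [-0.0, -0.6, 0.1]
grip_width: 0.05
finger_force: 0.0
time_s: 3.35
tool_pos: [0.5749, 0.1125, 0.0783]
orientation: [-3.14, -0.098, -0.001]
contact_force: [-1.3, 1.3, 4.2]
grip_width: 0.012
finger_force: 20.0
```

```bash
python3 -m handwheel '[[[0,0,0],[0,-0.008,0],0],[[0,0,0],[0,-0.013,0],0],[[0,0,0],[0,-0.013,0],0],[[0,0,0],[0,-0.013,0],0],[[0,0,0],[0,-0.013,0],0],[[0,0,0],[0,-0.013,0],0],[[0,0,0],[0,-0.012,0],0],[[0,0,0],[0,-0.006,0],0]]'
python3 -m handwheel '[[[0,0,0],[0,-0.003,0],0],[[0,0,0],[0,-0.003,0],0],[[0,0,0],[0,-0.002,0],0],[[0,0,0],[0,-0.002,0],0],[[0,0,0],[0,0,0],0],[[0,0,0],[0,0,0],0],[[0,0,0],[0,0,0],0],[[0,0,0],[0,0,0],0]]'
```

```text
time_s: 4.15
tool_pos: [0.5693, 0.2038, 0.0783]
orientation: [3.14, 0.099, 0.001]
contact_force: [-0.7, -0.9, 5.0]
grip_width: 0.0119
finger_force: 20.0
time_s: 4.95
tool_pos: [0.5689, 0.2106, 0.0783]
orientation: [3.136, 0.099, 0.0]
contact_force: [1.5, -13.6, 8.2]
grip_width: 0.0119
finger_force: 20.0
```

```bash
python3 -m handwheel '[[[0,0,0],[0,0,0],0.05],[[0,0,0],[0,0,0],0.05],[[0,0,0],[0,0,0],0.05],[[0,0,0],[0,0,-0.03],0.05],[[0,0,0],[0,0,-0.04],0.06],[[0,0,0],[0,0,-0.04],0.06],[[0,0,0],[0,0,-0.04],0.06],[[0,0,0],[0,0,-0.04],0.06]]'
python3 -m handwheel '[[[0,0,0],[0,0.045,0],0.06],[[0,0,0],[0,0.045,0],0.06],[[0,0,0],[0,0.045,0],0.06],[[0,0,-1],[0,0,0],0.06],[[0,0,-1],[0,0,0],0.06],[[0,0,-1],[0,0,0],0.06],[[0,0,-1],[0,0,0],0.06],[[0,0,-1],[0,0,0],0.06]]'
python3 -m handwheel '[[[0,0,-1],[0,0,0],0.06],[[0,0,-1],[0,0,0],0.06],[[0,0,-1],[0,0,0],0.06],[[0,0,-1],[0,0,0],0.06],[[0,0,-1],[0,0,0],0.06],[[0,0,-1],[0,0,0],0.06],[[0,0,-0.25],[0,0,0],0.06],[[0,-1,0],[0,0,0],0.06]]'
python3 -m handwheel '[[[0,-1,0],[0,0,0],0.06],[[0,-1,0],[0,0,0],0.06],[[0,-1,0],[0,0,0],0.06],[[0,-1,0],[0,0,0],0.06],[[0,-1,0],[0,0,0],0.06],[[0,-1,0],[0,0,0],0.06],[[0,-1,0],[0,0,0],0.06],[[0,-0.125,0],[0,0,0],0.06]]'
python3 -c "
from h import *
need([.598,-.158,.15])"
```

```text
time_s: 5.75
tool_pos: [0.5681, 0.2135, 0.2695]
orientation: [-3.14, -0.098, 0.0]
contact_force: [0.6, -0.4, -0.4]
grip_width: 0.0599
finger_force: 0.0
time_s: 6.55
tool_pos: [0.5767, 0.0787, 0.2678]
orientation: [-2.914, -1.174, 0.0]
contact_force: [-0.6, -0.0, 0.1]
grip_width: 0.0601
finger_force: 0.0
time_s: 7.35
tool_pos: [0.5771, 0.0762, 0.2681]
orientation: [2.081, 2.21, -0.146]
contact_force: [0.4, -0.3, -0.4]
grip_width: 0.0602
finger_force: 0.0
time_s: 8.15
tool_pos: [0.5758, 0.0797, 0.2647]
orientation: [1.459, 1.563, -0.941]
contact_force: [-0.2, -0.1, -0.3]
grip_width: 0.0599
finger_force: 0.0
shift [0.0044 0.0074 0.2647] joints [ 0.6161  0.6132  1.6148 -0.8923  1.6942  0.8187] t 8.15
[[-0.0324  0.9979  0.0564  0.5758]
 [ 0.4167  0.0648 -0.9067  0.0797]
 [-0.9085 -0.0058 -0.4179  0.2647]]
```

```bash
cat >> h.py <<'E'
def caps():
    out=[]
    for n in('top','side'):
        P=world(read_camera(n)); z=P[...,2]
        m=(z>.072)&(z<.1)&(P[...,0]>.4)&(P[...,0]<.72)&(P[...,1]<-.05)&(P[...,1]>-.42)
        k,l,st,ce=cv2.connectedComponentsWithStats(m.astype(np.uint8))
        for i in range(1,k):
            if 25<st[i,4]<400:
                r=cv2.minAreaRect((P[l==i][:,:2]*1000).astype(np.float32)); print(n,st[i,4],np.round(r[0]),np.round(r[1]))
def pick(x,y,h=.047,back=.10):
    z=tool()[:3,2]; p=np.array([x,y,h])+.008*z
    need(p-back*z); need(p)
E
python3 -c "
from h import *
caps(); pick(.598,-.158)"
```

```text
top 194 [ 624. -314.] [28. 28.]
top 191 [ 599. -159.] [28. 27.]
top 203 [ 530. -315.] [28. 28.]
top 193 [ 489. -154.] [26. 27.]
side 77 [ 624. -313.] [26. 29.]
side 52 [ 531. -310.] [17. 30.]
side 104 [ 488. -153.] [28. 30.]
shift [0.098  0.0069 0.2165] joints [ 0.6133  0.608   1.6136 -0.8902  1.6917  0.8165] t 8.25
[[-0.0292  0.998   0.0561  0.5766]
 [ 0.4229  0.0631 -0.904   0.079 ]
 [-0.9057 -0.0027 -0.4239  0.2666]]
shift [0.098  0.0069 0.3165] joints [ 0.6133  0.608   1.6136 -0.8902  1.6917  0.8165] t 8.25
[[-0.0292  0.998   0.0561  0.5766]
 [ 0.4229  0.0631 -0.904   0.079 ]
 [-0.9057 -0.0027 -0.4239  0.2666]]
```

```bash
python3 -m handwheel '[[[0,0,0],[0.0,0.001,0.043],0.06],[[0,0,0],[0,0.001,0.043],0.06],[[0,0,0],[0.02,0.002,0.043],0.06],[[0,0,0],[0.02,0.001,0.043],0.06],[[0,0,0],[0.02,0.002,0.043],0.06],[[0,0,0],[0.02,0,0],0.06],[[0,0,0],[0.018,0,0],0.06],[[0,0,0],[0,0,0],0.06]]'
python3 -c "
from h import *
pick(.5985,-.158)
c=read_camera('wrist');save('w1.png',c)
c=read_camera('side');save('s2.png',c)"
```

```text
time_s: 9.05
tool_pos: [0.5936, -0.0737, 0.0877]
orientation: [1.469, 1.562, -0.933]
contact_force: [-0.2, 0.5, 0.2]
grip_width: 0.0599
finger_force: 0.0
shift [ 0.001  -0.0003  0.0017] joints [ 0.3952  0.8089  1.7756 -1.063   1.3656  1.0357] t 9.05
[[-0.0257  0.9981  0.0559  0.5936]
 [ 0.4239  0.0615 -0.9036 -0.0737]
 [-0.9053  0.0004 -0.4247  0.0877]]
shift [ 0.001  -0.0003  0.1017] joints [ 0.3952  0.8089  1.7756 -1.063   1.3656  1.0357] t 9.05
[[-0.0257  0.9981  0.0559  0.5936]
 [ 0.4239  0.0615 -0.9036 -0.0737]
 [-0.9053  0.0004 -0.4247  0.0877]]
```

View pics/s2.png

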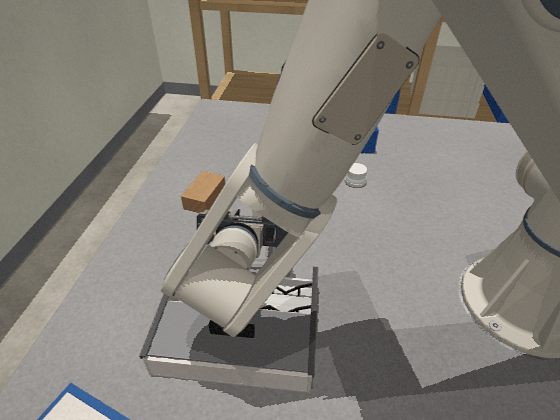

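The arm's wrist sits over the tray, near the handle (232,325), so I'll check its clearance from depth before going lower.

```bash
python3 -c "
from h import *
for n in('side','top'):
    P=world(read_camera(n)); z=P[...,2]
    m=(P[...,0]>.4)&(P[...,0]<.75)&(z>.1)
    for y in np.arange(-.06,.26,.02):
        q=P[m&(abs(P[...,1]-y)<.01)]
        if len(q): print(n,round(y,2),'zmin %.3f zmax %.3f'%(q[:,2].min(),q[:,2].max()),'x %.2f %.2f'%(q[:,0].min(),q[:,0].max()))
"

```

```text
side -0.06 zmin 0.102 zmax 0.112 x 0.62 0.64
side -0.04 zmin 0.103 zmax 0.117 x 0.62 0.64
side -0.02 zmin 0.116 zmax 0.118 x 0.62 0.63
side 0.0 zmin 0.115 zmax 0.163 x 0.53 0.67
side 0.02 zmin 0.104 zmax 0.170 x 0.50 0.68
side 0.04 zmin 0.118 zmax 0.170 x 0.50 0.68
side 0.06 zmin 0.114 zmax 0.198 x 0.54 0.66
side 0.08 zmin 0.132 zmax 0.211 x 0.54 0.61
side 0.1 zmin 0.166 zmax 0.218 x 0.54 0.62
side 0.12 zmin 0.161 zmax 0.229 x 0.54 0.62
side 0.14 zmin 0.179 zmax 0.531 x 0.49 0.61
side 0.16 zmin 0.191 zmax 0.602 x 0.46 0.61
side 0.18 zmin 0.203 zmax 0.607 x 0.45 0.60
side 0.2 zmin 0.221 zmax 0.613 x 0.42 0.62
side 0.22 zmin 0.220 zmax 0.618 x 0.40 0.63
side 0.24 zmin 0.224 zmax 0.621 x 0.40 0.63
top -0.06 zmin 0.100 zmax 0.115 x 0.55 0.64
top -0.04 zmin 0.101 zmax 0.123 x 0.54 0.64
top -0.02 zmin 0.102 zmax 0.157 x 0.50 0.64
top 0.0 zmin 0.104 zmax 0.167 x 0.50 0.68
top 0.02 zmin 0.103 zmax 0.170 x 0.49 0.68
top 0.04 zmin 0.105 zmax 0.172 x 0.49 0.68
top 0.06 zmin 0.112 zmax 0.198 x 0.55 0.68
top 0.08 zmin 0.133 zmax 0.211 x 0.54 0.62
top 0.1 zmin 0.144 zmax 0.220 x 0.54 0.62
top 0.12 zmin 0.172 zmax 0.228 x 0.54 0.62
top 0.14 zmin 0.187 zmax 0.420 x 0.46 0.62
top 0.16 zmin 0.197 zmax 0.414 x 0.44 0.62
top 0.18 zmin 0.207 zmax 0.391 x 0.43 0.63
top 0.2 zmin 0.195 zmax 0.364 x 0.47 0.64
top 0.22 zmin 0.202 zmax 0.340 x 0.49 0.65
top 0.24 zmin 0.238 zmax 0.313 x 0.51 0.65
```

View pics/w1.png

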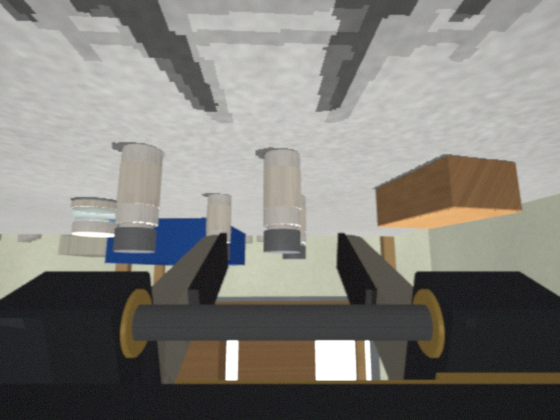

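The wrist picture shows bottle A at (282,200), centred between the fingers. The arm's clearance over the tray is adequate, so I'll advance and grip.

```bash
python3 -m handwheel '[[[0,0,0],[0.001,0,0.03],0.06],[[0,0,0],[0,0,0.03],0.06],[[0,0,0],[0,0,0.025],0.06],[[0,0,0],[0,0,0.0165],0.06],[[0,0,0],[0,0,0],0.06],[[0,0,0],[0,0,0],0.06],[[0,0,0],[0,0,0],0.0],[[0,0,0],[0,0,0],0.0]]' 15
python3 -m handwheel '[[[0,0,0],[0,0,0],0],[[0,0,0],[0,0,0],0],[[0,0,0],[0,0,0],0],[[0,0,0],[0,0,0],0],[[0,0,0],[0,0,0],0],[[0,0,0],[0,0,0],0],[[0,0,0],[0,0,0],0],[[0,0,0],[0,0,0],0]]' 15
python3 -c "
from h import *
pick(.5985,-.158)"
```

```text
time_s: 10.05
tool_pos: [0.5997, -0.1646, 0.045]
orientation: [1.466, 1.561, -0.933]
contact_force: [-0.6, 0.3, -0.8]
grip_width: 0.0462
finger_force: 0.0
time_s: 10.85
tool_pos: [0.5993, -0.1656, 0.0447]
orientation: [1.467, 1.561, -0.934]
contact_force: [-0.1, 3.6, 5.1]
grip_width: 0.0298
finger_force: 15.0
shift [ 0.0012 -0.0003 -0.0998] joints [ 0.2501  0.8675  1.8179 -1.2082  1.2612  1.0994] t 10.85
[[-0.026   0.9981  0.0566  0.5993]
 [ 0.4216  0.0623 -0.9047 -0.1656]
 [-0.9064  0.0004 -0.4224  0.0447]]
shift [ 0.0012 -0.0003  0.0002] joints [ 0.2501  0.8675  1.8179 -1.2082  1.2612  1.0994] t 10.85
[[-0.026   0.9981  0.0566  0.5993]
 [ 0.4216  0.0623 -0.9047 -0.1656]
 [-0.9064  0.0004 -0.4224  0.0447]]
```

```bash
python3 -m handwheel '[[[0,0,0],[-0.02,0,-0.01],0],[[0,0,0],[-0.036,0,-0.0168],0],[[0,0,0],[-0.036,0,-0.0168],0],[[0,0,0],[-0.036,0,-0.0168],0],[[0,0,0],[-0.018,0,-0.008],0],[[0,1,0],[0,0,0],0],[[0,1,0],[0,0,0],0],[[0,1,0],[0,0,0],0]]'
python3 -m handwheel '[[[0,1,0],[0,0,0],0],[[0,1,0],[0,0,0],0],[[0,1,0],[0,0,0],0],[[0,1,0],[0,0,0],0],[[0,1,0],[0,0,0],0],[[0,1,0],[0,0,0],0],[[0,1,0],[0,0,0],0],[[0,1,0],[0,0,0],0]]'
python3 -m handwheel '[[[0,0.25,0],[0,0,0],0],[[0,0,0],[0,0,0],0],[[0,0,0],[0,0,0],0],[[0,0,0],[0,0,0],0],[[0,0,0],[0,0,0],0],[[0,0,0],[0,0,0],0],[[0,0,0],[0,0,0],0],[[0,0,0],[0,0,0],0]]'
cat >> h.py <<'E'
O=np.array([.5767,.1006,0]); TX=np.array([.998,.063,0]); TY=np.array([-.063,.998,0])
def place(xc,off=-.008,up=.09,h=.032):
    T=tool(); z=T[:3,2]; p=O+xc*TX+off*TY+[0,0,h]+.008*z
    w=R.from_matrix(T[:3,:3]).as_matrix()
    # wanted yaw: tool y along TX, horizontal
    print('tooly in tray',w[:,1]@TX,w[:,1]@TY,w[2,1],'tilt',np.degrees(np.arctan2(z@TY,-z[2])),'up in tool',w[2])
    need(p+[0,0,up]); need(p)
E
python3 -c "
from h import *
place(.084)"
```

```text
time_s: 11.65
tool_pos: [0.5993, -0.1645, 0.2058]
orientation: [1.744, 1.858, -0.645]
contact_force: [-0.7, -0.9, -1.4]
grip_width: 0.0295
finger_force: 15.0
time_s: 12.45
tool_pos: [0.5994, -0.1659, 0.2065]
orientation: [-1.931, -2.055, -0.401]
contact_force: [-0.2, -0.6, -1.3]
grip_width: 0.0293
finger_force: 15.0
time_s: 13.25
tool_pos: [0.5991, -0.1651, 0.2059]
orientation: [-1.912, -2.036, -0.424]
contact_force: [-0.2, 0.2, -1.4]
grip_width: 0.0296
finger_force: 15.0
tooly in tray 0.9999863667825462 -0.0004834971985690962 0.00018022313626386843 tilt 24.9813723081598 up in tool [ 4.22328363e-01  1.80223136e-04 -9.06442895e-01]
shift [0.199  0.0782 0.1933] joints [-0.4761  0.4906  1.5439  0.3801  1.3574 -0.6673] t 13.25
[[-0.0567  0.998  -0.0262  0.5991]
 [ 0.9047  0.0625  0.4215 -0.1651]
 [ 0.4223  0.0002 -0.9064  0.2059]]
shift [0.161  0.0782 0.2749] joints [-0.4761  0.4906  1.5439  0.3801  1.3574 -0.6673] t 13.25
[[-0.0567  0.998  -0.0262  0.5991]
 [ 0.9047  0.0625  0.4215 -0.1651]
 [ 0.4223  0.0002 -0.9064  0.2059]]
```

```bash
python3 -m handwheel '[[[0,0,0],[0.03,0.012,0.029],0],[[0,0,0],[0.03,0.012,0.029],0],[[0,0,0],[0.03,0.012,0.029],0],[[0,0,0],[0.03,0.012,0.029],0],[[0,0,0],[0.03,0.012,0.029],0],[[0,0,0],[0.03,0.012,0.029],0],[[0,0,0],[0.019,0.0062,0.0193],0],[[0,0,0],[0,0,0],0]]'
python3 - <<'E'
from h import *
place(.084)
T=tool(); c=read_camera('wrist'); save('w2.png',c)
t=read_camera('top'); save('t2.png',t)
P=world(t); z=P[...,2]
# floor/strip check: peaks near z=.036 inside compartment, in tray coords
q=P-O; a=q@TX; b=q@TY
m=(z>.033)&(z<.039)&(abs(a)<.135)&(abs(b)<.045); print(m.sum())
for y0 in(-.027,.027):
    k=m&(abs(b-y0)<.008); print(y0,np.histogram(a[k]*1000,bins=np.arange(-140,141,10)),np.median(b[k]) if k.any() else '')
w=(z>.06)&(z<.072)&(abs(b)<.05); 
for s in(-1,1):
    k=w&(a*s>.125)&(a*s<.16); print('wall',s,np.percentile(a[k],[5,50,95]))
E
```

```text
time_s: 14.05
tool_pos: [0.6599, 0.1044, 0.1132]
orientation: [-1.908, -2.036, -0.421]
contact_force: [0.1, -0.2, -0.6]
grip_width: 0.0293
finger_force: 15.0
tooly in tray 0.999980938884322 0.002446208199225799 -0.002266731612503209 tilt 25.046960143573802 up in tool [ 0.42336881 -0.00226673 -0.90595459]
shift [-0.0022  0.0007 -0.0028] joints [-0.0659  0.5762  1.633   0.5033  1.0544 -0.4102] t 14.05
[[-0.0583  0.9979 -0.0298  0.6599]
 [ 0.9041  0.0654  0.4223  0.1044]
 [ 0.4234 -0.0023 -0.906   0.1132]]
shift [-0.0403  0.0009  0.0788] joints [-0.0659  0.5762  1.633   0.5033  1.0544 -0.4102] t 14.05
[[-0.0583  0.9979 -0.0298  0.6599]
 [ 0.9041  0.0654  0.4223  0.1044]
 [ 0.4234 -0.0023 -0.906   0.1132]]
0
-0.027 (array([0, 0, 0, 0, 0, 0, 0, 0, 0, 0, 0, 0, 0, 0, 0, 0, 0, 0, 0, 0, 0, 0,
       0, 0, 0, 0, 0, 0]), array([-140, -130, -120, -110, -100,  -90,  -80,  -70,  -60,  -50,  -40,
        -30,  -20,  -10,    0,   10,   20,   30,   40,   50,   60,   70,
         80,   90,  100,  110,  120,  130,  140])) 
0.027 (array([0, 0, 0, 0, 0, 0, 0, 0, 0, 0, 0, 0, 0, 0, 0, 0, 0, 0, 0, 0, 0, 0,

[... 212 characters left out ...]
30,  140])) Traceback (most recent call last):
  File "<stdin>", line 13, in <module>
    return _quantile_unchecked(
        a, q, axis, out, overwrite_input, method, keepdims, weights)
    return _ureduce(a,
                    func=_quantile_ureduce_func,
    ...<5 lines>...
                    overwrite_input=overwrite_input,
                    method=method)
    r = func(a, **kwargs)
    result = _quantile(arr,
                       quantiles=q,
    ...<2 lines>...
                       out=out,
                       weights=wgt)
    slices_having_nans = np.isnan(arr[-1, ...])
                                  ~~~^^^^^^^^^
IndexError: index -1 is out of bounds for axis 0 with size 0
```

View pics/w2.png

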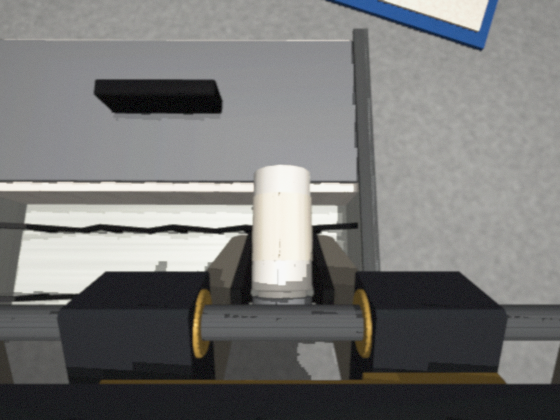

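The wrist view shows the bottle level at (282,235), the right guide at x≈365, the deck edge at row 185 and the zigzag strip around row 228. I'll check the tray frame from its depth.

```bash
python3 - <<'E'
from h import *
np.set_printoptions(precision=4,suppress=True)
T=tool(); c=read_camera('wrist'); P=world(c,T); q=P-O; a=q@TX; b=q@TY; z=P[...,2]
r=(c['z_map']>0)
print('row 110 profile (right guide)');
for v in (110,150):
  for u in range(345,385,3): print((u,v),a[v,u].round(4),b[v,u].round(4),z[v,u].round(4))
m=r&(z>.05)&(z<.06)&(a>-.05)&(a<.05)&(b>.03)&(b<.06); print('deck edge b min',np.percentile(b[m],[1,5]), np.median(z[r&(b>.05)&(b<.055)&(abs(a)<.06)]))
m=r&(z>.012)&(z<.042)&(b>.018)&(b<.036)&(abs(a)<.135)
for x in np.arange(-.13,.135,.008):
    k=m&(abs(a-x)<.004)
    if k.sum()>3: print(round(x,3),k.sum(),'zmax %.4f b %.4f'%(z[k].max(),np.median(b[k])))
# bottle
m=r&(abs(a-.084)<.03)&(z>.09)&(b>.0)&(b<.06)
for y in np.arange(0.005,.06,.01):
    k=m&(abs(b-y)<.004)
    if k.sum()>3: print('bottle b',round(y,3),'top z %.4f a mid %.4f'%(z[k].max(),(a[k].min()+a[k].max())/2), a[k].min(),a[k].max())
print('bottle b max',b[m].max())
E
```

```text
row 110 profile (right guide)
(345, 110) 0.1301 0.1047 0.0626
(348, 110) 0.1324 0.1049 0.0622
(351, 110) 0.1345 0.1047 0.0627
(354, 110) 0.136 0.1031 0.0659
(357, 110) 0.1377 0.1021 0.0677
(360, 110) 0.1399 0.1021 0.0676
(363, 110) 0.1421 0.1023 0.0674
(366, 110) 0.1442 0.102 0.0678
(369, 110) 0.1464 0.1021 0.0677
(372, 110) 0.1682 0.1362 0.0012
(375, 110) 0.1711 0.1364 0.0009
(378, 110) 0.174 0.1365 0.0006
(381, 110) 0.1772 0.1372 -0.0008
(384, 110) 0.1795 0.1364 0.0008
(345, 150) 0.1291 0.0737 0.0624
(348, 150) 0.1312 0.0738 0.0624
(351, 150) 0.133 0.0732 0.0639
(354, 150) 0.1355 0.0737 0.0627
(357, 150) 0.1367 0.0722 0.0666
(360, 150) 0.1385 0.0717 0.068
(363, 150) 0.1405 0.0716 0.0681
(366, 150) 0.1424 0.0713 0.0689
(369, 150) 0.1447 0.0716 0.0681
(372, 150) 0.1662 0.0968 0.001
(375, 150) 0.1693 0.0972 -0.0002
(378, 150) 0.1719 0.0971 0.0001
(381, 150) 0.1746 0.097 0.0004
(384, 150) 0.177 0.0966 0.0014
deck edge b min [0.0476 0.0477] 0.055981024194410894
-0.13 13 zmax 0.0419 b 0.0235
-0.122 77 zmax 0.0419 b 0.0248
-0.114 116 zmax 0.0407 b 0.0242
-0.106 100 zmax 0.0353 b 0.0246
-0
[... 382 characters left out ...]
0.0370 b 0.0235
0.006 76 zmax 0.0342 b 0.0245
0.014 70 zmax 0.0278 b 0.0245
0.022 61 zmax 0.0217 b 0.0248
0.03 43 zmax 0.0193 b 0.0247
0.038 49 zmax 0.0256 b 0.0243
0.046 56 zmax 0.0325 b 0.0243
0.054 82 zmax 0.0376 b 0.0236
0.062 18 zmax 0.0347 b 0.0245
0.11 81 zmax 0.0385 b 0.0236
0.118 66 zmax 0.0417 b 0.0243
0.126 15 zmax 0.0419 b 0.0230
bottle b 0.005 top z 0.1368 a mid 0.0835 0.05577610417733157 0.11122056542570358
bottle b 0.015 top z 0.1363 a mid 0.0835 0.06837987031831003 0.09863908309486319
bottle b 0.025 top z 0.1362 a mid 0.0833 0.06870833028917363 0.09795835620067085
bottle b 0.035 top z 0.1362 a mid 0.0831 0.06855471992909813 0.09764824309359355
bottle b max 0.03986727129787631
```

```bash
python3 -m handwheel '[[[0,0,0],[-0.0085,0,0.0181],0],[[0,0,0],[-0.0085,0,0.0181],0],[[0,0,0],[-0.0085,0,0.0181],0],[[0,0,0],[-0.0042,0.0005,0.009],0],[[0,0,0],[-0.003,0,0.0065],0],[[0,0,0],[-0.002,0,0.0045],0],[[0,0,0],[-0.001,0,0.002],0],[[0,0,0],[0,0,0],0]]'
python3 -c "
from h import *
place(.084)"
```

```text
time_s: 15.0
tool_pos: [0.6615, 0.101, 0.0305]
orientation: [-1.912, -2.036, -0.424]
contact_force: [0.1, -0.4, -0.8]
grip_width: 0.0296
finger_force: 15.0
tooly in tray 0.9999861622230791 -0.0007630587869086614 0.00030513301929724346 tilt 24.999908240957808 up in tool [ 4.22621735e-01  3.05133019e-04 -9.06306116e-01]
shift [ 0.0359 -0.0006 -0.0762] joints [-0.0706  0.6856  1.6595  0.5477  0.9349 -0.494 ] t 15.0
[[-0.0565  0.9981 -0.026   0.6615]
 [ 0.9045  0.0622  0.4218  0.101 ]
 [ 0.4226  0.0003 -0.9063  0.0305]]
shift [-0.0022 -0.0007  0.0053] joints [-0.0706  0.6856  1.6595  0.5477  0.9349 -0.494 ] t 15.0
[[-0.0565  0.9981 -0.026   0.6615]
 [ 0.9045  0.0622  0.4218  0.101 ]
 [ 0.4226  0.0003 -0.9063  0.0305]]
```

```bash
python3 -m handwheel '[[[0,0,0],[-0.0006,-0.0003,0.0014],0],[[0,0,0],[-0.0006,-0.0003,0.0014],0],[[0,0,0],[-0.0004,0,0.0009],0],[[0,0,0],[-0.0004,0,0.0009],0],[[0,0,0],[-0.0002,0,0.0005],0],[[0,0,0],[0,0,0],0],[[0,0,0],[0,0,0],0],[[0,0,0],[0,0,0],0]]'
python3 -m handwheel '[[[0,0,0],[-0.0002,0,0.0004],0],[[0,0,0],[-0.0001,0,0.0003],0],[[0,0,0],[0,0,0],0],[[0,0,0],[0,0,0],0],[[0,0,0],[0,0,0],0],[[0,0,0],[0,0,0],0],[[0,0,0],[0,0,0],0],[[0,0,0],[0,0,0],0]]'
```

```text
time_s: 15.8
tool_pos: [0.6608, 0.1011, 0.0268]
orientation: [-1.911, -2.035, -0.425]
contact_force: [-4.9, -3.8, 14.7]
grip_width: 0.0298
finger_force: 15.0
time_s: 16.6
tool_pos: [0.6605, 0.1012, 0.0261]
orientation: [-1.911, -2.035, -0.425]
contact_force: [-6.5, -3.6, 14.3]
grip_width: 0.0297
finger_force: 15.0
```

```bash
python3 -m handwheel '[[[0,0,0],[0,-0.0005,0],0],[[0,0,0],[0,-0.0005,0],0],[[0,0,0],[0,0,0],0],[[0,0,0],[0,0,0],0],[[0,0,0],[0,0,0],0],[[0,0,0],[0,0,0],0],[[0,0,0],[0,0,0],0],[[0,0,0],[0,0,0],0]]'
```

```text
time_s: 17.4
tool_pos: [0.6605, 0.1011, 0.0261]
orientation: [-1.912, -2.036, -0.427]
contact_force: [-3.7, -2.5, 12.1]
grip_width: 0.0295
finger_force: 15.0
```

```bash
python3 -m handwheel '[[[0,0,0],[0,0,0],0.034],[[0,0,0],[0,0,0],0.038],[[0,0,0],[0,0,0],0.044],[[0,0,0],[0,0,0],0.044],[[0,0,0],[0,0,-0.02],0.044],[[0,0,0],[0,0,-0.04],0.044],[[0,0,0],[0,0,-0.045],0.044],[[0,0,0],[0,0,-0.045],0.05]]'
python3 - <<'E'
from h import *
T=tool(); c=read_camera('wrist'); save('w3.png',c)
need([.58,.0,.25]); caps()
E
```

```text
time_s: 18.2
tool_pos: [0.6632, 0.0373, 0.161]
orientation: [-1.912, -2.035, -0.423]
contact_force: [0.2, 0.1, -0.3]
grip_width: 0.0489
finger_force: 0.0
shift [ 0.0084 -0.0884 -0.0869] joints [-0.1672  0.5271  1.5739  0.4617  1.1774 -0.4389] t 18.25
[[-0.0586  0.9981 -0.0178  0.6671]
 [ 0.9054  0.0606  0.4202  0.0343]
 [ 0.4205  0.0085 -0.9072  0.1684]]
top 191 [ 624. -314.] [28. 28.]
top 202 [ 529. -315.] [28. 28.]
top 120 [ 489. -160.] [15. 27.]
side 74 [ 623. -313.] [26. 29.]
side 73 [ 528. -316.] [25. 29.]
side 102 [ 488. -153.] [28. 29.]
```

View pics/w3.png

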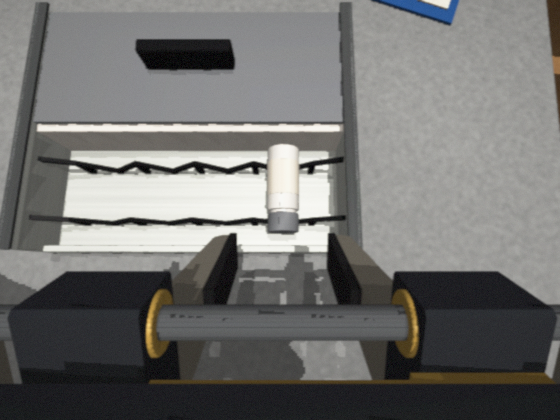

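The first bottle lies well in cradle3, at (283,190) in the picture with its cap towards the lip. Next is bottle B, for cradle0.

```bash
python3 -m handwheel '[[[0,0,0],[-0.0026,-0.038,-0.0196],0.06],[[0,0,0],[-0.0026,-0.038,-0.0196],0.06],[[0,0,0],[-0.0026,-0.038,-0.0196],0.06],[[0,0,0],[-0.0026,-0.038,-0.0196],0.06],[[0,0,0],[-0.0026,-0.038,-0.0196],0.06],[[0,-1,0],[0,0,0],0.06],[[0,-1,0],[0,0,0],0.06],[[0,-1,0],[0,0,0],0.06]]'
python3 -m handwheel '[[[0,-1,0],[0,0,0],0.06],[[0,-1,0],[0,0,0],0.06],[[0,-1,0],[0,0,0],0.06],[[0,-1,0],[0,0,0],0.06],[[0,-1,0],[0,0,0],0.06],[[0,-1,0],[0,0,0],0.06],[[0,-1,0],[0,0,0],0.06],[[0,-1,0],[0,0,0],0.06]]'
python3 -m handwheel '[[[0,-0.25,0],[0,0,0],0.06],[[0,0,0],[0,0,0],0.06],[[0,0,0],[0,0,0],0.06],[[0,0,0],[0,0,0],0.06],[[0,0,0],[0,0,0],0.06],[[0,0,0],[0,0,0],0.06],[[0,0,0],[0,0,0],0.06],[[0,0,0],[0,0,0],0.06]]'
python3 -c "
from h import *
pick(.4885,-.1535); caps()"
```

```text
time_s: 19.15
tool_pos: [0.4772, -0.0277, 0.243]
orientation: [-2.148, -2.281, -0.015]
contact_force: [-0.1, 0.9, 0.1]
grip_width: 0.06
finger_force: 0.0
time_s: 19.95
tool_pos: [0.4772, -0.0261, 0.2427]
orientation: [1.484, 1.584, -0.915]
contact_force: [0.4, -1.1, -0.8]
grip_width: 0.0601
finger_force: 0.0
time_s: 20.75
tool_pos: [0.4774, -0.0272, 0.2436]
orientation: [1.468, 1.561, -0.934]
contact_force: [-1.1, 0.3, -0.1]
grip_width: 0.0601
finger_force: 0.0
shift [0.1245 0.0032 0.106 ] joints [ 0.5585  0.4706  1.948  -0.9225  1.5391  0.9501] t 20.75
[[-0.0257  0.9981  0.0562  0.4774]
 [ 0.4223  0.0618 -0.9043 -0.0272]
 [-0.9061  0.0005 -0.4231  0.2436]]
shift [0.1245 0.0032 0.206 ] joints [ 0.5585  0.4706  1.948  -0.9225  1.5391  0.9501] t 20.75
[[-0.0257  0.9981  0.0562  0.4774]
 [ 0.4223  0.0618 -0.9043 -0.0272]
 [-0.9061  0.0005 -0.4231  0.2436]]
top 196 [ 624. -314.] [28. 28.]
top 205 [ 529. -315.] [28. 28.]
top 195 [ 489. -154.] [26. 27.]
side 76 [ 624. -314.] [27. 29.]
```

```bash
python3 -m handwheel '[[[0,0,0],[0.0311,0.0008,0.0265],0.06],[[0,0,0],[0.0311,0.0008,0.0265],0.06],[[0,0,0],[0.0311,0.0008,0.0265],0.06],[[0,0,0],[0.0312,0.0008,0.0265],0.06],[[0,0,0],[0,0,0.02],0.06],[[0,0,0],[0,0,0.02],0.06],[[0,0,0],[0,0,0],0.06],[[0,0,0],[0,0,0],0.06]]'
python3 -c "
from h import *
pick(.4885,-.154)"
```

```text
time_s: 21.65
tool_pos: [0.4854, -0.1065, 0.0688]
orientation: [1.467, 1.561, -0.935]
contact_force: [-0.1, -0.2, 0.3]
grip_width: 0.0599
finger_force: 0.0
shift [-0.0004  0.0002 -0.0396] joints [ 0.4181  0.7732  2.0197 -1.091   1.2776  1.2295] t 21.65
[[-0.0262  0.9981  0.0555  0.4854]
 [ 0.4218  0.0614 -0.9046 -0.1065]
 [-0.9063 -0.0003 -0.4226  0.0688]]
shift [-0.0004  0.0002  0.0604] joints [ 0.4181  0.7732  2.0197 -1.091   1.2776  1.2295] t 21.65
[[-0.0262  0.9981  0.0555  0.4854]
 [ 0.4218  0.0614 -0.9046 -0.1065]
 [-0.9063 -0.0003 -0.4226  0.0688]]
```

```bash
python3 -m handwheel '[[[0,0,0],[0,0,0.025],0.06],[[0,0,0],[0,0,0.02],0.06],[[0,0,0],[0,0,0.0155],0.06],[[0,0,0],[0,0,0],0.06],[[0,0,0],[0,0,0],0.06],[[0,0,0],[0,0,0],0.0],[[0,0,0],[0,0,0],0.0],[[0,0,0],[0,0,0],0.0]]' 15
python3 -m handwheel '[[[0,0,0],[0,0,0],0],[[0,0,0],[0,0,0],0],[[0,0,0],[0,0,0],0],[[0,0,0],[-0.02,0,-0.01],0],[[0,0,0],[-0.036,0,-0.0168],0],[[0,0,0],[-0.036,0,-0.0168],0],[[0,0,0],[-0.036,0,-0.0168],0],[[0,0,0],[-0.018,0,-0.008],0]]' 15
python3 -c "
from h import *
pick(.4885,-.154)"
```

```text
time_s: 22.45
tool_pos: [0.4893, -0.1605, 0.0435]
orientation: [1.466, 1.561, -0.933]
contact_force: [0.3, -0.2, 0.5]
grip_width: 0.0382
finger_force: 0.0
time_s: 23.25
tool_pos: [0.4891, -0.1609, 0.2072]
orientation: [1.468, 1.559, -0.932]
contact_force: [0.7, -0.1, 0.3]
grip_width: 0.0297
finger_force: 15.0
shift [ 0.1481 -0.0006 -0.0305] joints [ 0.3145  0.4853  2.0606 -1.1209  1.3453  0.9822] t 23.25
[[-0.0239  0.9981  0.0571  0.4891]
 [ 0.4222  0.0619 -0.9044 -0.1609]
 [-0.9062  0.0025 -0.4229  0.2072]]
shift [ 0.1481 -0.0006  0.0695] joints [ 0.3145  0.4853  2.0606 -1.1209  1.3453  0.9822] t 23.25
[[-0.0239  0.9981  0.0571  0.4891]
 [ 0.4222  0.0619 -0.9044 -0.1609]
 [-0.9062  0.0025 -0.4229  0.2072]]
```

```bash
python3 -m handwheel '[[[0,1,0],[0,0,0],0],[[0,1,0],[0,0,0],0],[[0,1,0],[0,0,0],0],[[0,1,0],[0,0,0],0],[[0,1,0],[0,0,0],0],[[0,1,0],[0,0,0],0],[[0,1,0],[0,0,0],0],[[0,1,0],[0,0,0],0]]'
python3 -m handwheel '[[[0,1,0],[0,0,0],0],[[0,1,0],[0,0,0],0],[[0,1,0],[0,0,0],0],[[0,0.25,0],[0,0,0],0],[[0,0,0],[0,0,0],0],[[0,0,0],[0,0,0],0],[[0,0,0],[0,0,0],0],[[0,0,0],[0,0,0],0]]'
python3 -c "
from h import *
place(-.084,-.007)"
```

```text
time_s: 24.05
tool_pos: [0.4893, -0.1608, 0.2057]
orientation: [2.143, 2.282, -0.009]
contact_force: [-0.8, 0.3, -0.9]
grip_width: 0.0297
finger_force: 15.0
time_s: 24.85
tool_pos: [0.489, -0.1599, 0.205]
orientation: [-1.912, -2.038, -0.423]
contact_force: [-0.2, -0.2, 0.1]
grip_width: 0.0295
finger_force: 15.0
tooly in tray 0.9999860130332343 0.0008491423021878146 0.0005026948084051464 tilt 24.910942263197178 up in tool [ 4.21213419e-01  5.02694808e-04 -9.06961412e-01]
shift [0.1895 0.0201 0.1875] joints [-0.5539  0.3471  1.7712  0.3643  1.3035 -0.7651] t 24.85
[[-0.0581  0.998  -0.0264  0.489 ]
 [ 0.9051  0.0638  0.4204 -0.1599]
 [ 0.4212  0.0005 -0.907   0.205 ]]
shift [0.1516 0.0201 0.2691] joints [-0.5539  0.3471  1.7712  0.3643  1.3035 -0.7651] t 24.85
[[-0.0581  0.998  -0.0264  0.489 ]
 [ 0.9051  0.0638  0.4204 -0.1599]
 [ 0.4212  0.0005 -0.907   0.205 ]]
```

```bash
python3 -m handwheel '[[[0,0,0],[0.0316,0.0033,0.0313],0],[[0,0,0],[0.0316,0.0033,0.0313],0],[[0,0,0],[0.0316,0.0033,0.0313],0],[[0,0,0],[0.0316,0.0033,0.0313],0],[[0,0,0],[0.0316,0.0033,0.0313],0],[[0,0,0],[0.0315,0.0031,0.031],0],[[0,0,0],[0,0,0],0],[[0,0,0],[0,0,0],0]]'
python3 -m handwheel '[[[0,0,0],[-0.0085,0,0.0181],0],[[0,0,0],[-0.0085,0,0.0181],0],[[0,0,0],[-0.0085,0,0.0181],0],[[0,0,0],[-0.0042,0,0.009],0],[[0,0,0],[-0.003,0,0.0065],0],[[0,0,0],[-0.002,0,0.0045],0],[[0,0,0],[0,0,0],0],[[0,0,0],[0,0,0],0]]'
python3 -c "
from h import *
place(-.0845,-.007)"
```

```text
time_s: 25.65
tool_pos: [0.4924, 0.0921, 0.1148]
orientation: [-1.909, -2.039, -0.423]
contact_force: [1.1, 0.6, -0.5]
grip_width: 0.0298
finger_force: 15.0
time_s: 26.45
tool_pos: [0.4932, 0.0907, 0.0331]
orientation: [-1.913, -2.036, -0.425]
contact_force: [-0.5, 0.3, -0.7]
grip_width: 0.0294
finger_force: 15.0
tooly in tray 0.999985762371289 -0.0010153763318515288 0.0006663914819944328 tilt 24.997243362217258 up in tool [ 4.22579855e-01  6.66391482e-04 -9.06325451e-01]
shift [ 0.0354 -0.0005 -0.0736] joints [-0.1146  0.5071  2.0378  0.6304  0.7837 -0.6715] t 26.45
[[-0.0565  0.9981 -0.0256  0.4932]
 [ 0.9046  0.062   0.4218  0.0907]
 [ 0.4226  0.0007 -0.9063  0.0331]]
shift [-0.0026 -0.0006  0.008 ] joints [-0.1146  0.5071  2.0378  0.6304  0.7837 -0.6715] t 26.45
[[-0.0565  0.9981 -0.0256  0.4932]
 [ 0.9046  0.062   0.4218  0.0907]
 [ 0.4226  0.0007 -0.9063  0.0331]]
```

```bash
python3 -m handwheel '[[[0,0,0],[-0.0006,-0.0005,0.0014],0],[[0,0,0],[-0.0006,0,0.0014],0],[[0,0,0],[-0.0004,0,0.0009],0],[[0,0,0],[-0.0004,0,0.0009],0],[[0,0,0],[-0.0004,0,0.0009],0],[[0,0,0],[-0.0002,0,0.0005],0],[[0,0,0],[0,0,0],0],[[0,0,0],[0,0,0],0]]'
python3 -m handwheel '[[[0,0,0],[-0.0002,0,0.0004],0],[[0,0,0],[-0.0002,0,0.0004],0],[[0,0,0],[0,0,0],0],[[0,0,0],[0,0,0],0],[[0,0,0],[0,0,0],0],[[0,0,0],[0,0,0],0],[[0,0,0],[0,0,0],0],[[0,0,0],[0,0,0],0]]'
```

```text
time_s: 27.25
tool_pos: [0.4925, 0.091, 0.0266]
orientation: [-1.912, -2.035, -0.425]
contact_force: [-0.6, -1.3, 8.5]
grip_width: 0.0294
finger_force: 15.0
time_s: 28.05
tool_pos: [0.4925, 0.0911, 0.0263]
orientation: [-1.912, -2.035, -0.425]
contact_force: [-4.7, -4.3, 15.0]
grip_width: 0.0296
finger_force: 15.0
```

```bash
python3 -m handwheel '[[[0,0,0],[0,0,0],0.034],[[0,0,0],[0,0,0],0.038],[[0,0,0],[0,0,0],0.044],[[0,0,0],[0,0,0],0.044],[[0,0,0],[0,0,-0.02],0.044],[[0,0,0],[0,0,-0.04],0.044],[[0,0,0],[0,0,-0.045],0.044],[[0,0,0],[0,0,-0.045],0.05]]'
python3 - <<'E'
from h import *
T=tool(); c=read_camera('wrist'); save('w4.png',c)
need([.63,-.15,.25]); caps()
E
python3 -m handwheel '[[[0,-1,0],[0,0,0],0.06],[[0,-1,0],[0,0,0],0.06],[[0,-1,0],[0,0,0],0.06],[[0,-0.125,0],[0,0,0],0.06],[[0,0,0.75],[0,0,0],0.06],[[0,0,0.75],[0,0,0],0.06],[[0,0,0.75],[0,0,0],0.06],[[0,0,0],[0,0,0],0.06]]'
python3 - <<'E'
from h import *
need([.63,-.15,.25])
E
```

```text
time_s: 28.85
tool_pos: [0.4957, 0.0271, 0.1623]
orientation: [-1.912, -2.035, -0.422]
contact_force: [0.9, -0.8, -0.8]
grip_width: 0.049
finger_force: 0.0
shift [-0.1313  0.1201 -0.1499] joints [-0.2389  0.3016  1.9371  0.4743  1.0821 -0.5656] t 28.9
[[-0.0587  0.9981 -0.0192  0.4995]
 [ 0.9056  0.0613  0.4197  0.0245]
 [ 0.4201  0.0073 -0.9075  0.1682]]
top 201 [ 530. -315.] [28. 28.]
time_s: 29.8
tool_pos: [0.4953, 0.0278, 0.1598]
orientation: [-2.481, -1.921, 0.002]
contact_force: [0.7, 0.3, 0.1]
grip_width: 0.06
finger_force: 0.0
shift [-0.1383  0.1746 -0.091 ] joints [0.0514 0.2345 1.966  0.003  0.944  0.3025] t 29.8
[[ 0.2501  0.9682 -0.003   0.4953]
 [ 0.9682 -0.2501  0.0023  0.0278]
 [ 0.0015 -0.0035 -1.      0.1598]]
```

View pics/w4.png

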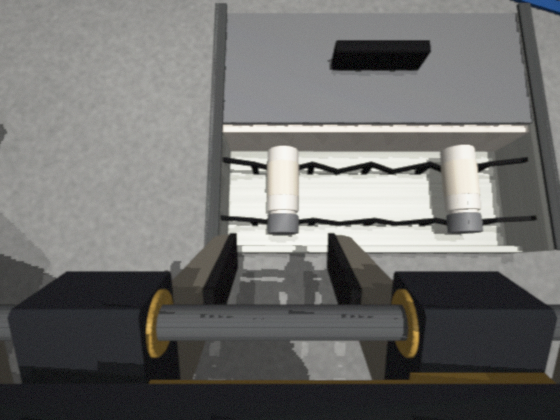

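Two bottles now lie in their cradles, at (283,190) and (462,190). Next is bottle C.

```bash
python3 -m handwheel '[[[0,0,0],[-0.0275,0.035,-0.018],0.06],[[0,0,0],[-0.0275,0.035,-0.018],0.06],[[0,0,0],[-0.0275,0.035,-0.018],0.06],[[0,0,0],[-0.0275,0.035,-0.018],0.06],[[0,0,0],[-0.0275,0.035,-0.018],0.06],[[0,-1,0],[0,0,0],0.06],[[0,-1,0],[0,0,0],0.06],[[0,-1,0],[0,0,0],0.06]]'
python3 -m handwheel '[[[0,-1,0],[0,0,0],0.06],[[0,-1,0],[0,0,0],0.06],[[0,-1,0],[0,0,0],0.06],[[0,-1,0],[0,0,0],0.06],[[0,-1,0],[0,0,0],0.06],[[0,-0.125,0],[0,0,0],0.06],[[0,0,0],[0,0,0],0.06],[[0,0,0],[0,0,0],0.06]]'
python3 -c "
from h import *
pick(.6235,-.3137); caps()"
```

```text
time_s: 30.6
tool_pos: [0.6314, -0.1505, 0.2508]
orientation: [2.246, 1.745, -0.483]
contact_force: [-0.1, 0.3, -0.1]
grip_width: 0.06
finger_force: 0.0
time_s: 31.4
tool_pos: [0.6314, -0.1498, 0.2514]
orientation: [1.747, 1.354, -1.11]
contact_force: [-0.4, -1.1, 1.0]
grip_width: 0.0602
finger_force: 0.0
shift [0.1165 0.0336 0.1404] joints [ 0.2132  0.6836  1.5068 -0.9457  1.655   0.7516] t 31.4
[[ 0.1054  0.9682 -0.2268  0.6314]
 [ 0.4126 -0.2501 -0.8759 -0.1498]
 [-0.9048 -0.0012 -0.4259  0.2514]]
shift [0.1165 0.0336 0.2404] joints [ 0.2132  0.6836  1.5068 -0.9457  1.655   0.7516] t 31.4
[[ 0.1054  0.9682 -0.2268  0.6314]
 [ 0.4126 -0.2501 -0.8759 -0.1498]
 [-0.9048 -0.0012 -0.4259  0.2514]]
top 204 [ 529. -315.] [28. 28.]
side 74 [ 528. -315.] [25. 29.]
```

```bash
python3 -m handwheel '[[[0,0,0],[0.029,0.0084,0.03],0.06],[[0,0,0],[0.029,0.0084,0.03],0.06],[[0,0,0],[0.029,0.0084,0.03],0.06],[[0,0,0],[0.0295,0.0084,0.03],0.06],[[0,0,0],[0,0,0],0.06],[[0,0,0],[0,0,0],0.06],[[0,0,0],[0,0,0],0.06],[[0,0,0],[0,0,0],0.06]]'
python3 -c "
from h import *
T=tool(); c=read_camera('wrist'); P=world(c,T); z=P[...,2]
m=(z>.02)&(z<.06)&(P[...,0]>.4)&(P[...,0]<.71)&(P[...,1]<-.2)&(P[...,1]>-.4)&(c['z_map']>0)
k,l,st,ce=cv2.connectedComponentsWithStats(m.astype(np.uint8))
for i in range(1,k):
    if st[i,4]>150: print(ce[i].round(),st[i],P[l==i].mean(0))
pick(.6235,-.3137); save('w5.png',c)
"
```

```text
time_s: 32.3
tool_pos: [0.6503, -0.2144, 0.0974]
orientation: [1.745, 1.35, -1.107]
contact_force: [-0.1, 0.1, 1.2]
grip_width: 0.0597
finger_force: 0.0
[332. 152.] [ 282  127  102   51 2338] [ 0.67198639 -0.26232202  0.02620815]
[183. 198.] [ 165  176   36   46 1457] [ 0.53409661 -0.30716562  0.0401271 ]
shift [ 0.0018 -0.0014  0.0224] joints [ 0.1228  0.8958  1.505  -1.0105  1.4805  0.8912] t 32.35
[[ 0.1081  0.9686 -0.2239  0.6502]
 [ 0.4097 -0.2486 -0.8777 -0.2144]
 [-0.9058  0.0031 -0.4237  0.0971]]
shift [ 0.0018 -0.0014  0.1224] joints [ 0.1228  0.8958  1.505  -1.0105  1.4805  0.8912] t 32.35
[[ 0.1081  0.9686 -0.2239  0.6502]
 [ 0.4097 -0.2486 -0.8777 -0.2144]
 [-0.9058  0.0031 -0.4237  0.0971]]
```

View pics/w5.png

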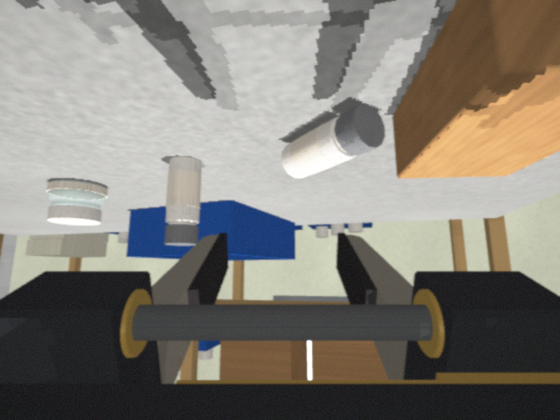

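Bottle C was knocked over and now lies at about (332,150) in the picture, near the carton. D still stands at (183,200), so I'll take D first and then lift C from above.

```bash
python3 -c "
from h import *
pick(.5288,-.3148)"
```

```text
shift [-0.0088 -0.0928  0.0445] joints [ 0.1228  0.8958  1.505  -1.0105  1.4805  0.8912] t 32.35
[[ 0.1081  0.9686 -0.2239  0.6502]
 [ 0.4097 -0.2486 -0.8777 -0.2144]
 [-0.9058  0.0031 -0.4237  0.0971]]
shift [-0.0088 -0.0928  0.1445] joints [ 0.1228  0.8958  1.505  -1.0105  1.4805  0.8912] t 32.35
[[ 0.1081  0.9686 -0.2239  0.6502]
 [ 0.4097 -0.2486 -0.8777 -0.2144]
 [-0.9058  0.0031 -0.4237  0.0971]]
```

```bash
python3 -m handwheel '[[[0,0,0],[-0.003,-0.031,0],0.06],[[0,0,0],[-0.003,-0.031,0],0.06],[[0,0,0],[-0.0028,-0.0308,0],0.06],[[0,0,0],[0,0,0.03],0.06],[[0,0,0],[0,0,0.03],0.06],[[0,0,0],[0,0,0.03],0.06],[[0,0,0],[0,0,0],0.06],[[0,0,0],[0,0,0],0.06]]' 15
python3 -c "
from h import *
pick(.5288,-.3148); caps()
T=tool(); c=read_camera('wrist'); P=world(c,T); z=P[...,2]
m=(z>.02)&(z<.06)&(abs(P[...,0]-.53)<.05)&(abs(P[...,1]+.315)<.05)&(c['z_map']>0); print(P[m].mean(0), np.median(np.where(m)[1]))
"
```

```text
time_s: 33.15
tool_pos: [0.5383, -0.2745, 0.0656]
orientation: [1.745, 1.351, -1.11]
contact_force: [0.8, -0.3, 0.7]
grip_width: 0.06
finger_force: 0.0
shift [-0.0006  0.0009 -0.0466] joints [ 0.0481  0.8438  1.781  -1.0988  1.3334  1.0648] t 33.15
[[ 0.1065  0.9683 -0.2261  0.5383]
 [ 0.4092 -0.2499 -0.8776 -0.2745]
 [-0.9062  0.001  -0.4228  0.0656]]
shift [-0.0006  0.0009  0.0534] joints [ 0.0481  0.8438  1.781  -1.0988  1.3334  1.0648] t 33.15
[[ 0.1065  0.9683 -0.2261  0.5383]
 [ 0.4092 -0.2499 -0.8776 -0.2745]
 [-0.9062  0.001  -0.4228  0.0656]]
top 179 [ 625. -180.] [18. 68.]
top 304 [ 584. -255.] [75. 18.]
top 205 [ 529. -315.] [29. 28.]
top 111 [ 502. -148.] [20. 54.]
top 275 [ 510. -241.] [67. 19.]
side 87 [ 503. -149.] [24. 60.]
[ 0.5335 -0.3023  0.0422] 283.0
```

```bash
python3 -m handwheel '[[[0,0,0],[0,0.001,0.02],0.06],[[0,0,0],[0,0,0.02],0.06],[[0,0,0],[0,0,0.0134],0.06],[[0,0,0],[0,0,0],0.06],[[0,0,0],[0,0,0],0.0],[[0,0,0],[0,0,0],0.0],[[0,0,0],[0,0,0],0.0],[[0,0,0],[0,0,0],0.0]]' 15
python3 -m handwheel '[[[0,0,0],[0,0,0],0],[[0,0,0],[0,0,0],0],[[0,0,0],[0,0,0],0],[[0,0,0],[-0.02,0,-0.01],0],[[0,0,0],[-0.036,0,-0.0168],0],[[0,0,0],[-0.036,0,-0.0168],0],[[0,0,0],[-0.036,0,-0.0168],0],[[0,0,0],[-0.018,0,-0.008],0]]' 15
python3 -m handwheel '[[[0,1,0],[0,0,0],0],[[0,1,0],[0,0,0],0],[[0,1,0],[0,0,0],0],[[0,1,0],[0,0,0],0],[[0,1,0],[0,0,0],0],[[0,1,0],[0,0,0],0],[[0,1,0],[0,0,0],0],[[0,1,0],[0,0,0],0]]'
python3 -m handwheel '[[[0,0.125,0],[0,0,0],0],[[0,0,-0.75],[0,0,0],0],[[0,0,-0.75],[0,0,0],0],[[0,0,-0.75],[0,0,0],0],[[0,1,0],[0,0,0],0],[[0,1,0],[0,0,0],0],[[0,1,0],[0,0,0],0],[[0,0.125,0],[0,0,0],0]]'
python3 -c "
from h import *
place(-.0285,-.007)"
```

```text
time_s: 34.1
tool_pos: [0.5273, -0.3214, 0.0424]
orientation: [1.744, 1.352, -1.11]
contact_force: [0.3, 0.6, -0.4]
grip_width: 0.0299
finger_force: 0.6
time_s: 34.9
tool_pos: [0.5275, -0.3215, 0.2065]
orientation: [1.745, 1.35, -1.108]
contact_force: [-0.1, 0.8, -1.1]
grip_width: 0.0297
finger_force: 15.0
time_s: 35.7
tool_pos: [0.5274, -0.3214, 0.2047]
orientation: [2.475, 1.919, -0.012]
contact_force: [-1.3, -0.3, -2.1]
grip_width: 0.0291
finger_force: 15.0
time_s: 36.5
tool_pos: [0.5259, -0.3225, 0.201]
orientation: [-1.912, -2.028, -0.422]
contact_force: [-0.3, -0.9, -2.6]
grip_width: 0.0294
finger_force: 15.0
tooly in tray 0.9999689709481109 -0.0030589200563560202 -0.005069599884426151 tilt 25.17849300044557 up in tool [ 0.42542451 -0.0050696  -0.90497971]
shift [0.3396 0.048  0.2546] joints [-0.7221  0.54    1.4745  0.3053  1.4558 -0.8669] t 36.5
[[-0.0521  0.9982 -0.0301  0.5259]
 [ 0.9035  0.0599  0.4244 -0.3225]
 [ 0.4254 -0.0051 -0.905   0.201 ]]
shift [0.3013 0.0485 0.3361] joints [-0.7221  0.54    1.4745  0.3053  1.4558 -0.8669] t 36.5
[[-0.0521  0.9982 -0.0301  0.5259]
 [ 0.9035  0.0599  0.4244 -0.3225]
 [ 0.4254 -0.0051 -0.905   0.201 ]]
```

```bash
python3 -m handwheel '[[[0,0,0],[0.034,0.0048,0.0255],0],[[0,0,0],[0.034,0.0048,0.0255],0],[[0,0,0],[0.034,0.0048,0.0255],0],[[0,0,0],[0.034,0.0048,0.0255],0],[[0,0,0],[0.034,0.0048,0.0255],0],[[0,0,0],[0.034,0.0048,0.0255],0],[[0,0,0],[0.034,0.0048,0.0255],0],[[0,0,0],[0.034,0.0048,0.0255],0]]'
python3 -m handwheel '[[[0,0,0],[0.034,0.0048,0.0255],0],[[0,0,0],[0.0336,0.0048,0.0251],0],[[0,0,0],[0,0,0],0],[[0,0,0],[0,0,0],0],[[0,0,0],[0,0,0],0],[[0,0,0],[0,0,0],0],[[0,0,0],[0,0,0],0],[[0,0,0],[0,0,0],0]]'
python3 - <<'E'
from h import *
place(-.0285,-.006)
T=tool(); c=read_camera('wrist'); P=world(c,T); q=P-O; a=q@TX; b=q@TY; z=P[...,2]
m=(c['z_map']>0)&(abs(a+.0285)<.03)&(z>.09)&(b>.01)&(b<.06)
for y in np.arange(0.015,.06,.01):
    k=m&(abs(b-y)<.004)
    if k.sum()>3: print('bottle b',round(y,3),'top z %.4f a mid %.4f'%(z[k].max(),(a[k].min()+a[k].max())/2))
print(b[m].max())
E
```

```text
time_s: 37.3
tool_pos: [0.5433, 0.0153, 0.1329]
orientation: [-1.914, -2.038, -0.419]
contact_force: [0.4, 0.4, -1.1]
grip_width: 0.0298
finger_force: 15.0
time_s: 38.1
tool_pos: [0.5493, 0.0952, 0.1163]
orientation: [-1.914, -2.034, -0.424]
contact_force: [0.5, -0.4, -1.2]
grip_width: 0.0297
finger_force: 15.0
tooly in tray 0.999984159790488 -0.0021524545512218427 0.0002170455905995683 tilt 24.978256906347763 up in tool [ 4.22280116e-01  2.17045591e-04 -9.06465364e-01]
shift [ 0.0002 -0.0008  0.0018] joints [-0.0949  0.4303  1.8858  0.531   0.9683 -0.4928] t 38.1
[[-0.0553  0.9981 -0.0255  0.5493]
 [ 0.9048  0.0609  0.4215  0.0952]
 [ 0.4223  0.0002 -0.9065  0.1163]]
shift [-0.0378 -0.0008  0.0834] joints [-0.0949  0.4303  1.8858  0.531   0.9683 -0.4928] t 38.1
[[-0.0553  0.9981 -0.0255  0.5493]
 [ 0.9048  0.0609  0.4215  0.0952]
 [ 0.4223  0.0002 -0.9065  0.1163]]
bottle b 0.015 top z 0.1384 a mid -0.0280
bottle b 0.025 top z 0.1376 a mid -0.0281
bottle b 0.035 top z 0.1375 a mid -0.0281
0.038241002545695936
```

```bash
python3 -m handwheel '[[[0,0,0],[-0.0085,-0.0005,0.0181],0],[[0,0,0],[-0.0085,0,0.0181],0],[[0,0,0],[-0.0085,0,0.0181],0],[[0,0,0],[-0.0042,0,0.009],0],[[0,0,0],[-0.003,0,0.0065],0],[[0,0,0],[-0.0025,0,0.0054],0],[[0,0,0],[0,0,0],0],[[0,0,0],[0,0,0],0]]'
python3 -m handwheel '[[[0,0,0],[-0.0006,0,0.0014],0],[[0,0,0],[-0.0006,0,0.0014],0],[[0,0,0],[-0.0004,0,0.0009],0],[[0,0,0],[-0.0004,0,0.0009],0],[[0,0,0],[-0.0004,0,0.0009],0],[[0,0,0],[-0.0002,0,0.0005],0],[[0,0,0],[0,0,0],0],[[0,0,0],[0,0,0],0]]'
```

```text
time_s: 38.95
tool_pos: [0.549, 0.0959, 0.0336]
orientation: [-1.913, -2.035, -0.425]
contact_force: [0.7, 0.1, -1.7]
grip_width: 0.0294
finger_force: 15.0
time_s: 39.75
tool_pos: [0.5487, 0.0961, 0.0276]
orientation: [-1.912, -2.035, -0.425]
contact_force: [-3.3, -2.1, 11.8]
grip_width: 0.0294
finger_force: 15.0
```

```bash
python3 -m handwheel '[[[0,0,0],[-0.0002,-0.0005,0.0004],0],[[0,0,0],[-0.0002,-0.0002,0.0005],0],[[0,0,0],[0,0,0],0],[[0,0,0],[0,0,0],0],[[0,0,0],[0,0,0],0],[[0,0,0],[0,0,0],0],[[0,0,0],[0,0,0],0],[[0,0,0],[0,0,0],0]]'
python3 -m handwheel '[[[0,0,0],[0,0,0],0.033],[[0,0,0],[0,0,0],0.036],[[0,0,0],[0,0,0],0.038],[[0,0,0],[0,0,0],0.038],[[0,0,0],[0,0,-0.02],0.038],[[0,0,0],[0,0,-0.04],0.038],[[0,0,0],[0,0,-0.045],0.04],[[0,0,0],[0,0,-0.045],0.04]]'
python3 - <<'E'
from h import *
T=tool(); c=read_camera('wrist'); save('w6.png',c)
t=read_camera('top'); save('t6.png',t); P=world(t); np.save('t6.npy',P); need([.66,-.2,.25])
z=P[...,2]; m=(z>.012)&(z<.04)&(P[...,0]>.55)&(P[...,0]<.8)&(P[...,1]<-.12)&(P[...,1]>-.4)
k,l,st,ce=cv2.connectedComponentsWithStats(m.astype(np.uint8))
for i in range(1,k):
    if st[i,4]>100:
        r=cv2.minAreaRect((P[l==i][:,:2]*1000).astype(np.float32)); print(st[i],np.round(r[0]),np.round(r[1]),r[2],P[l==i][:,2].max())
u=t['img'][60:260,230:430]; cv2.imwrite('pics/t6c.png',cv2.resize(u,None,fx=3,fy=3,interpolation=2)[:,:,::-1])
E
```

```text
time_s: 40.55
tool_pos: [0.5484, 0.0961, 0.027]
orientation: [-1.912, -2.035, -0.426]
contact_force: [-3.9, -3.3, 15.1]
grip_width: 0.0293
finger_force: 15.0
time_s: 41.35
tool_pos: [0.5513, 0.0323, 0.1627]
orientation: [-1.912, -2.035, -0.423]
contact_force: [0.4, -0.1, -0.3]
grip_width: 0.0401
finger_force: 0.0
shift [-0.1798  0.0913 -0.1745] joints [-0.206   0.3773  1.8263  0.4751  1.1005 -0.5214] t 41.45
[[-0.0582  0.9981 -0.0178  0.5553]
 [ 0.9054  0.0603  0.4203  0.0306]
 [ 0.4206  0.0083 -0.9072  0.1665]]
[350 157  15  24 211] [ 654. -285.] [40. 28.] 42.812469482421875 0.03232168606113276
```

View pics/t6c.png

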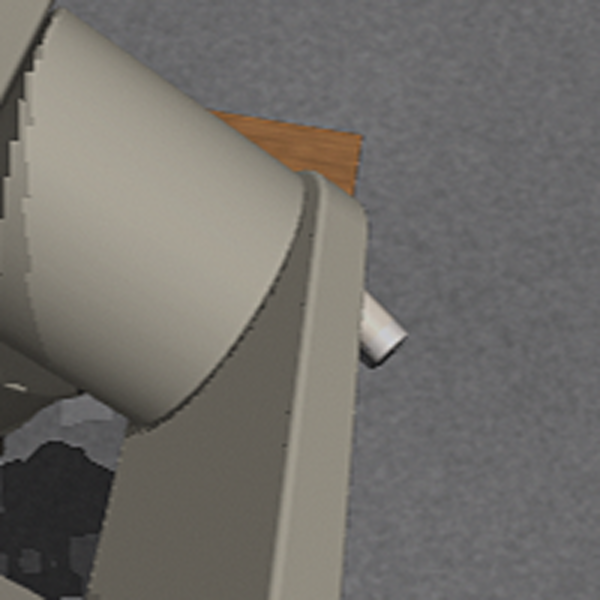

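View pics/w6.png

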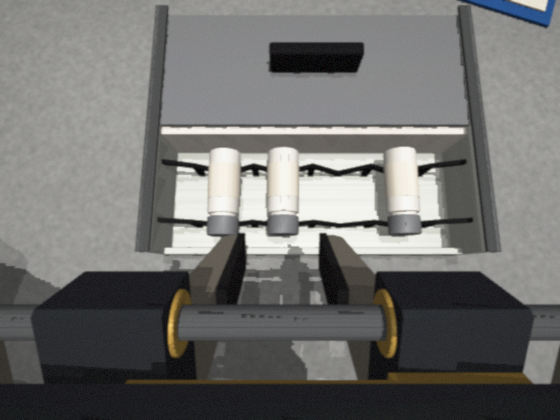

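Three bottles are in cradles 0, 1 and 3, at (223,190), (283,190) and (402,190). C lies with its foot near (390,345) in the crop, and the arm hides the rest. I'll go above it with the tool vertical and look.

```bash
python3 -m handwheel '[[[0,0,0],[-0.03,0.018,-0.03],0.05],[[0,0,0],[-0.03,0.018,-0.03],0.05],[[0,0,0],[-0.03,0.018,-0.03],0.05],[[0,0,0],[-0.03,0.018,-0.03],0.05],[[0,-1,0],[0,0,0],0.05],[[0,-1,0],[0,0,0],0.05],[[0,-1,0],[0,0,0],0.05],[[0,-0.125,0],[0,0,0],0.05]]'
python3 -m handwheel '[[[0,0,1],[0,0,0],0.05],[[0,0,1],[0,0,0],0.05],[[0,0,1],[0,0,0],0.05],[[0,0,1],[0,0,0],0.05],[[0,0,1],[0,0,0],0.05],[[0,0,1],[0,0,0],0.05],[[0,0,0],[0,0,0],0.05],[[0,0,0],[0,0,0],0.05]]'
python3 - <<'E'
from h import *
need([.668,-.268,.25])
for n in('wrist','top'):
    T=tool() if n=='wrist' else None
    t=read_camera(n); P=world(t,T); z=P[...,2]; m=(z>.012)&(z<.045)&(P[...,0]>.55)&(P[...,0]<.85)&(P[...,1]<-.12)&(P[...,1]>-.4)&(t['z_map']>0)
    save(n[0]+'7.png',t)
    k,l,st,ce=cv2.connectedComponentsWithStats(m.astype(np.uint8))
    for i in range(1,k):
        if st[i,4]>100:
            r=cv2.minAreaRect((P[l==i][:,:2]*1000).astype(np.float32)); print(n,ce[i],st[i],np.round(r[0]),np.round(r[1]),r[2],P[l==i][:,2].max())
E
```

```text
time_s: 42.25
tool_pos: [0.6336, -0.1193, 0.2194]
orientation: [2.146, 2.292, -0.003]
contact_force: [-0.5, -0.2, 0.3]
grip_width: 0.0498
finger_force: 0.0
time_s: 43.05
tool_pos: [0.6333, -0.1219, 0.2189]
orientation: [-2.892, -1.222, 0.001]
contact_force: [0.2, -0.5, 0.0]
grip_width: 0.0502
finger_force: 0.0
shift [-0.0805  0.1267 -0.0314] joints [-0.1932  0.3905  1.5935  0.0013  1.1592  0.5779] t 43.05
[[ 0.6973  0.7168 -0.0013  0.6333]
 [ 0.7168 -0.6973  0.0015 -0.1219]
 [ 0.0002 -0.002  -1.      0.2189]]
wrist [399.9917 159.1745] [ 369  101   70  135 1209] [ 736. -196.] [137.  60.] 49.441680908203125 0.04499307027606625
wrist [395.5246 247.8895] [ 380  223   33   58 1321] [ 675. -268.] [64. 29.] 42.158775329589844 0.032345232418526104
top [354.5106 169.183 ] [348 156  17  25 235] [ 656. -284.] [43. 28.] 41.147274017333984 0.03359628024044907
```

```bash
python3 -m handwheel '[[[0,0,0],[-0.025,0.032,0],0.05],[[0,0,0],[-0.025,0.032,0],0.05],[[0,0,0],[-0.025,0.032,0],0.05],[[0,0,0],[-0.0055,0.0307,0],0.05],[[0,0,0],[0,0,0],0.05],[[0,0,0],[0,0,0],0.05],[[0,0,0],[0,0,0],0.05],[[0,0,0],[0,0,0],0.05]]'
python3 - <<'E'
from h import *
for n in('wrist','side'):
    T=tool() if n=='wrist' else None
    t=read_camera(n); P=world(t,T); z=P[...,2]; m=(z>.012)&(z<.045)&(P[...,0]>.55)&(P[...,0]<.85)&(P[...,1]<-.12)&(P[...,1]>-.4)&(t['z_map']>0)
    save(n[0]+'8.png',t)
    k,l,st,ce=cv2.connectedComponentsWithStats(m.astype(np.uint8))
    for i in range(1,k):
        if st[i,4]>100:
            r=cv2.minAreaRect((P[l==i][:,:2]*1000).astype(np.float32)); print(n,ce[i],st[i],np.round(r[0]),np.round(r[1]),r[2],P[l==i][:,2].max())
E
```

```text
time_s: 43.95
tool_pos: [0.6674, -0.2668, 0.2197]
orientation: [-2.895, -1.219, 0.0]
contact_force: [0.6, 0.2, -0.1]
grip_width: 0.0499
finger_force: 0.0
wrist [280.20098039 105.        ] [251  60  63  97 204] [ 726. -210.] [109.   4.] 79.74114227294922 0.04499858329433065
wrist [287.32916667 189.3703125 ] [ 273  153   30   74 1920] [ 669. -274.] [80. 30.] 42.535926818847656 0.03248860098902617
side [204.58348968 196.26641651] [181 173  45  38 533] [ 758. -213.] [122.  72.] 79.52710723876953 0.044994957988858046
side [241.84363636 183.45818182] [227 175  30  18 275] [ 668. -271.] [82. 29.] 41.35890579223633 0.03302521368454688
```

View pics/w8.png

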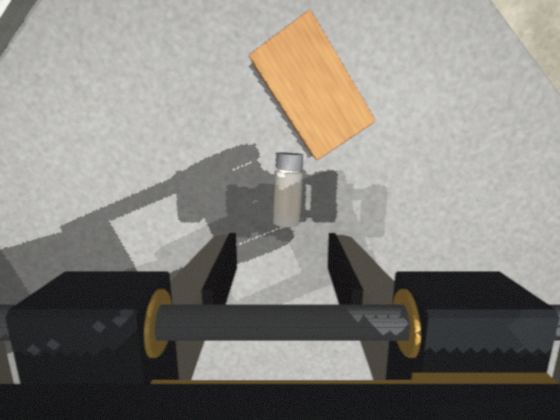

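C lies centred at (669,-273) mm with its axis at 42.5° and the cap towards the carton, which has room to spare. I'll grasp it from above.

```bash
python3 -m handwheel '[[[0,0,0],[-0.0033,0.0055,0],0.054],[[0,0,0.41],[0,0,0],0.054],[[0,0,0],[0,0,0.045],0.054],[[0,0,0],[0,0,0.045],0.054],[[0,0,0],[0,0,0.045],0.054],[[0,0,0],[0,0,0.03],0.054],[[0,0,0],[0,0,0],0.054],[[0,0,0],[0,0,0],0.054]]' 15
python3 -c "
from h import *
need([.669,-.273,.016])"
```

```text
time_s: 44.85
tool_pos: [0.6696, -0.2745, 0.0551]
orientation: [-2.93, -1.133, 0.0]
contact_force: [1.0, -0.5, 0.4]
grip_width: 0.0542
finger_force: 0.0
shift [ 0.0006 -0.0015  0.0391] joints [-0.3911  0.6746  1.5145 -0.      0.9528  0.4417] t 44.85
[[ 0.7398  0.6729 -0.0002  0.6696]
 [ 0.6729 -0.7398  0.0001 -0.2745]
 [-0.0001 -0.0002 -1.      0.0551]]
```

```bash
python3 -m handwheel '[[[0,0,0],[0.0006,-0.0015,0.02],0.054],[[0,0,0],[0,0,0.014],0.054],[[0,0,0],[0,0,0.0051],0.054],[[0,0,0],[0,0,0],0.054],[[0,0,0],[0,0,0],0.0],[[0,0,0],[0,0,0],0.0],[[0,0,0],[0,0,0],0.0],[[0,0,0],[0,0,0],0.0]]' 15
python3 -m handwheel '[[[0,0,0],[0,0,0],0],[[0,0,0],[0,0,0],0],[[0,0,0],[0,0,0],0],[[0,0,0],[0,0,-0.02],0],[[0,0,0],[0,0,-0.03],0],[[0,0,0],[0,0,-0.04],0],[[0,0,0],[0,0,-0.04],0],[[0,0,0],[0,0,-0.02],0]]' 15
python3 -m handwheel '[[[0,0,-1],[0,0,0],0],[[0,0,-1],[0,0,0],0],[[0,0,-1],[0,0,0],0],[[0,0,-1],[0,0,0],0],[[0,0,-1],[0,0,0],0],[[0,0,-1],[0,0,0],0],[[0,0,-0.41],[0,0,0],0],[[0,0,0],[0,0,0],0]]'
python3 -c "
from h import *
place(.0275,0,h=.041)"
```

```text
time_s: 45.65
tool_pos: [0.6692, -0.2729, 0.0162]
orientation: [2.93, 1.133, 0.001]
contact_force: [-0.4, 0.1, 2.6]
grip_width: 0.0294
finger_force: 15.0
time_s: 46.45
tool_pos: [0.6699, -0.2732, 0.1691]
orientation: [2.928, 1.132, 0.004]
contact_force: [-0.6, 0.0, -0.3]
grip_width: 0.0293
finger_force: 15.0
time_s: 47.25
tool_pos: [0.6684, -0.2726, 0.1649]
orientation: [-2.15, -2.289, 0.001]
contact_force: [0.2, -0.1, -1.4]
grip_width: 0.0296
finger_force: 15.0
tooly in tray 0.9999859742255528 -0.00013413912077824588 -0.001016556328794897 tilt 0.02862817120891902 up in tool [ 4.99525698e-04 -1.01655633e-03 -9.99999359e-01]
shift [ 0.3782 -0.0405  0.0421] joints [-0.3893  0.5559  1.4544  0.      1.1324 -0.4522] t 47.25
[[-0.0629  0.998  -0.001   0.6684]
 [ 0.998   0.0629  0.0004 -0.2726]
 [ 0.0005 -0.001  -1.      0.1649]]
shift [ 0.3781 -0.0404  0.1321] joints [-0.3893  0.5559  1.4544  0.      1.1324 -0.4522] t 47.25
[[-0.0629  0.998  -0.001   0.6684]
 [ 0.998   0.0629  0.0004 -0.2726]
 [ 0.0005 -0.001  -1.      0.1649]]
```

```bash
python3 -m handwheel '[[[0,0,0],[0.045,-0.005,0],0],[[0,0,0],[0.045,-0.005,0],0],[[0,0,0],[0.045,-0.005,0],0],[[0,0,0],[0.045,-0.005,0],0],[[0,0,0],[0.045,-0.005,0],0],[[0,0,0],[0.045,-0.005,0],0],[[0,0,0],[0.045,-0.005,0.01],0],[[0,0,0],[0.045,-0.005,0.01],0]]'
python3 -m handwheel '[[[0,0,0],[0.0182,-0.0005,0.022],0],[[0,0,0],[0,0,0],0],[[0,0,0],[0,0,0],0],[[0,0,0],[0,0,0],0],[[0,0,0],[0,0,0],0],[[0,0,0],[0,0,0],0],[[0,0,0],[0,0,0],0],[[0,0,0],[0,0,0],0]]'
python3 - <<'E'
from h import *
place(.0275,0,h=.041)
T=tool(); c=read_camera('wrist'); P=world(c,T); q=P-O; a=q@TX; b=q@TY; z=P[...,2]
m=(c['z_map']>0)&(abs(a-.0275)<.03)&(z>.09)&(b>.01)&(b<.06)
for y in np.arange(0.015,.06,.01):
    k=m&(abs(b-y)<.004)
    if k.sum()>3: print('bottle b',round(y,3),'top z %.4f a mid %.4f'%(z[k].max(),(a[k].min()+a[k].max())/2))
print(b[m].max())
E
```

```text
time_s: 48.05
tool_pos: [0.606, 0.0858, 0.1455]
orientation: [2.154, 2.286, 0.001]
contact_force: [0.2, 0.5, -0.0]
grip_width: 0.0297
finger_force: 15.0
time_s: 48.85
tool_pos: [0.605, 0.1018, 0.1238]
orientation: [2.152, 2.289, 0.0]
contact_force: [-0.1, -0.7, -1.0]
grip_width: 0.0293
finger_force: 15.0
tooly in tray 0.9999852924336722 -0.0015195233478270838 0.00032552726424907297 tilt 0.0009891198021152762 up in tool [ 1.77583019e-05  3.25527264e-04 -9.99999947e-01]
shift [ 0.0005 -0.0008  0.0008] joints [ 0.1643  0.4454  1.7444 -0.      0.9514  0.1028] t 48.85
[[-0.0615  0.9981  0.0003  0.605 ]
 [ 0.9981  0.0615  0.      0.1018]
 [ 0.      0.0003 -1.      0.1238]]
shift [ 0.0005 -0.0008  0.0908] joints [ 0.1643  0.4454  1.7444 -0.      0.9514  0.1028] t 48.85
[[-0.0615  0.9981  0.0003  0.605 ]
 [ 0.9981  0.0615  0.      0.1018]
 [ 0.      0.0003 -1.      0.1238]]
bottle b 0.015 top z 0.2301 a mid 0.0275
bottle b 0.025 top z 0.2428 a mid 0.0275
bottle b 0.035 top z 0.2261 a mid 0.0275
0.038631492924985036
```

```bash
python3 -m handwheel '[[[0,0,0],[0.0005,-0.0005,0.02],0],[[0,0,0],[0,-0.0004,0.02],0],[[0,0,0],[0,0,0.02],0],[[0,0,0],[0,0,0.012],0],[[0,0,0],[0,0,0.007],0],[[0,0,0],[0,0,0.004],0],[[0,0,0],[0,0,0],0],[[0,0,0],[0,0,0],0]]'
python3 -m handwheel '[[[0,0,0],[0,0,0.0015],0],[[0,0,0],[0,0,0.0015],0],[[0,0,0],[0,0,0.001],0],[[0,0,0],[0,0,0.001],0],[[0,0,0],[0,0,0.0006],0],[[0,0,0],[0,0,0],0],[[0,0,0],[0,0,0],0],[[0,0,0],[0,0,0],0]]'
```

```text
time_s: 49.7
tool_pos: [0.6044, 0.1027, 0.0412]
orientation: [2.151, 2.289, 0.001]
contact_force: [-0.4, 0.5, 0.1]
grip_width: 0.0294
finger_force: 15.0
time_s: 50.5
tool_pos: [0.6039, 0.1027, 0.035]
orientation: [2.151, 2.289, 0.0]
contact_force: [-0.1, -0.2, -0.5]
grip_width: 0.0295
finger_force: 15.0
```

```bash
python3 -m handwheel '[[[0,0,0],[0,0,0.0006],0],[[0,0,0],[0,0,0.0006],0],[[0,0,0],[0,0,0.0006],0],[[0,0,0],[0,0,0],0],[[0,0,0],[0,0,0],0],[[0,0,0],[0,0,0],0],[[0,0,0],[0,0,0],0],[[0,0,0],[0,0,0],0]]'
```

```text
time_s: 51.3
tool_pos: [0.6039, 0.1026, 0.0332]
orientation: [-2.151, -2.289, 0.0]
contact_force: [-0.8, -0.5, 0.6]
grip_width: 0.0294
finger_force: 15.0
```

```bash
python3 -m handwheel '[[[0,0,0],[0,0,0.0006],0],[[0,0,0],[0,0,0.0006],0],[[0,0,0],[0,0,0],0],[[0,0,0],[0,0,0],0],[[0,0,0],[0,0,0],0],[[0,0,0],[0,0,0],0],[[0,0,0],[0,0,0],0],[[0,0,0],[0,0,0],0]]'
```

```text
time_s: 52.1
tool_pos: [0.604, 0.1027, 0.0328]
orientation: [2.151, 2.289, 0.0]
contact_force: [-3.4, -0.8, 8.8]
grip_width: 0.0297
finger_force: 15.0
```

```bash
python3 -m handwheel '[[[0,0,0],[0,0,0],0.033],[[0,0,0],[0,0,0],0.036],[[0,0,0],[0,0,0],0.038],[[0,0,0],[0,0,0],0.038],[[0,0,0],[0,0,-0.02],0.038],[[0,0,0],[0,0,-0.04],0.038],[[0,0,0],[0,0,-0.045],0.04],[[0,0,0],[0,0,-0.045],0.04]]'
python3 -m handwheel '[[[0,0,0],[-0.04,0,-0.02],0.05],[[0,0,0],[-0.04,0,-0.02],0.05],[[0,0,0],[0,0,0],0.05],[[0,0,0],[0,0,0],0.05],[[0,0,0],[0,0,0],0.05],[[0,0,0],[0,0,0],0.05],[[0,0,0],[0,0,0],0.05],[[0,0,0],[0,0,0],0.05]]'
python3 - <<'E'
from h import *
np.set_printoptions(precision=4,suppress=True)
T=tool(); c=read_camera('wrist'); save('w9.png',c); P=world(c,T); q=P-O; a=q@TX; b=q@TY; z=P[...,2]
for x in(-.084,-.028,.028,.084):
    m=(c['z_map']>0)&(abs(a-x)<.025)&(z>.038)&(z<.054)&(abs(b)<.049)
    f=m&(b>.005)&(b<.035); g=m&(b<-.0)&(b>-.03)
    print(x,'b',b[m].min(),b[m].max(),'a far',(a[f].min()+a[f].max())/2,'near',(a[g].min()+a[g].max())/2,'ztop',np.percentile(z[f],98),np.percentile(z[g],98))
need(O+.112*TY+[0,0,.2])
E
```

```text
time_s: 52.9
tool_pos: [0.6035, 0.1025, 0.1832]
orientation: [-2.151, -2.289, 0.001]
contact_force: [0.3, 0.3, -0.4]
grip_width: 0.0401
finger_force: 0.0
time_s: 53.7
tool_pos: [0.6087, 0.0235, 0.2214]
orientation: [-2.15, -2.29, 0.001]
contact_force: [-0.4, 0.6, -0.3]
grip_width: 0.0499
finger_force: 0.0
-0.084 b -0.04138572483604351 0.048336581220220616 a far -0.08457385770716191 near -0.08456256817898863 ztop 0.048537431174379565 0.048034694978929364
-0.028 b -0.0409366317826068 0.04830797127459804 a far -0.028957059549308984 near -0.028935692652569033 ztop 0.0485484035731629 0.04807595340282299
0.028 b -0.04088879655643952 0.048401849468477 a far 0.027084254948676483 near 0.027078646748393723 ztop 0.0478292990940403 0.048524117070275846
0.084 b -0.04089937042701375 0.0480044931335758 a far 0.08242158024417962 near 0.08257875241762924 ztop 0.04862894654038344 0.04822829898471623
shift [ 0.1911 -0.0271  0.0216] joints [ 0.0358  0.3328  1.6722  0.0001  1.1373 -0.0271] t 53.75
[[-0.0628  0.998  -0.0007  0.6087]
 [ 0.998   0.0628  0.      0.0234]
 [ 0.0001 -0.0007 -1.      0.2216]]
```

View pics/w9.png

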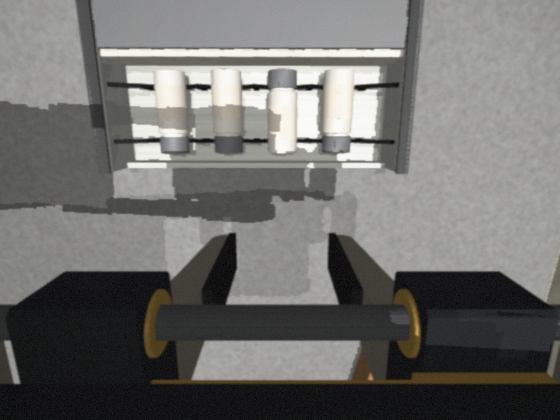

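All four lie level in their cradles, with tops at 48 mm and centres within 1.5 mm of nominal. Now I'll shut the cover.

```bash
python3 -m handwheel '[[[0,0,1],[0,0,0],0.05],[[0,0,1],[0,0,0],0.05],[[0,0,1],[0,0,0],0.05],[[0,0,1],[0,0,0],0.05],[[0,0,1],[0,0,0],0.05],[[0,0,1],[0,0,0],0.05],[[0,0,1],[0,0,0],0.05],[[0,0,1],[0,0,0],0.05]]'
python3 -m handwheel '[[[0,0,1],[0,0,0],0.05],[[0,0,1],[0,0,0],0.05],[[0,0,1],[0,0,0],0.05],[[0,0,0.25],[0,0,0],0.05],[[0,0,0],[0,0,0],0.05],[[0,0,0],[0,0,0],0.05],[[0,0,0],[0,0,0],0.05],[[0,0,0],[0,0,0],0.05]]'
python3 - <<'E'
from h import *
need([.569,.2108,.078])
c=read_camera('top'); P=world(c); q=P-O; a=q@TX; b=q@TY; z=P[...,2]; m=(z>.08)&(z<.096)&(abs(a)<.05)&(b>.08)&(b<.14); print(m.sum(),np.median(b[m]),b[m].min(),b[m].max(),np.median(a[m]))
E
```

```text
time_s: 54.55
tool_pos: [0.6088, 0.023, 0.2218]
orientation: [-3.04, -0.793, 0.0]
contact_force: [-0.7, 0.4, -0.9]
grip_width: 0.0502
finger_force: 0.0
time_s: 55.35
tool_pos: [0.6089, 0.0229, 0.2219]
orientation: [-3.14, -0.099, 0.0]
contact_force: [0.8, 0.7, 0.2]
grip_width: 0.05
finger_force: 0.0
shift [-0.028  -0.1901  0.144 ] joints [0.035  0.3323 1.672  0.0001 1.1374 1.543 ] t 55.35
[[ 0.998   0.0628 -0.      0.6089]
 [ 0.0628 -0.998   0.      0.0229]
 [-0.     -0.     -1.      0.2219]]
  return _methods._mean(a, axis=axis, dtype=dtype,
  ret = ret.dtype.type(ret / rcount)
Traceback (most recent call last):
ValueError: zero-size array to reduction operation minimum which has no identity
```

Top view is hidden by the arm. The cover stays where it was left, so I'll go to the known grip.

```bash
python3 -m handwheel '[[[0,0,0],[-0.007,-0.045,0],0.05],[[0,0,0],[-0.007,-0.045,0],0.05],[[0,0,0],[-0.007,-0.05,0],0.05],[[0,0,0],[-0.007,-0.0495,0],0.05],[[0,0,0],[0,0,0.045],0.05],[[0,0,0],[0,0,0.045],0.05],[[0,0,0],[0,0,0.03],0.05],[[0,0,0],[0,0,0.023],0.05]]' 20
python3 -m handwheel '[[[0,0,0],[0,0,0],0.05],[[0,0,0],[0,0,0],0.05],[[0,0,0],[0,0,0],0],[[0,0,0],[0,0,0],0],[[0,0,0],[0,0,0],0],[[0,0,0],[0,0,0],0],[[0,0,0],[0,0,0],0],[[0,0,0],[0,0,0],0]]' 20
```

```text
time_s: 56.2
tool_pos: [0.5681, 0.2096, 0.0767]
orientation: [3.139, 0.099, -0.003]
contact_force: [-0.7, -0.2, -0.3]
grip_width: 0.0501
finger_force: 0.0
time_s: 57.0
tool_pos: [0.5694, 0.2098, 0.0794]
orientation: [-3.14, -0.097, -0.001]
contact_force: [-0.4, -0.0, 4.1]
grip_width: 0.0119
finger_force: 20.0
```

Gripped. Now I'll slide it 112 mm back to shut.

```bash
python3 -m handwheel '[[[0,0,0],[0,0.008,0],0],[[0,0,0],[0,0.013,0],0],[[0,0,0],[0,0.015,0],0],[[0,0,0],[0,0.015,0],0],[[0,0,0],[0,0.015,0],0],[[0,0,0],[0,0.015,0],0],[[0,0,0],[0,0.013,0],0],[[0,0,0],[0,0.008,0],0]]'
python3 -m handwheel '[[[0,0,0],[0,0.003,0],0],[[0,0,0],[0,0.003,0],0],[[0,0,0],[0,0.003,0],0],[[0,0,0],[0,0.002,0],0],[[0,0,0],[0,0,0],0],[[0,0,0],[0,0,0],0],[[0,0,0],[0,0,0],0],[[0,0,0],[0,0,0],0]]'
```

```text
time_s: 57.8
tool_pos: [0.5758, 0.1065, 0.0793]
orientation: [-3.14, -0.096, -0.001]
contact_force: [-0.8, 2.1, 5.6]
grip_width: 0.012
finger_force: 20.0
time_s: 58.6
tool_pos: [0.5763, 0.0986, 0.0794]
orientation: [-3.137, -0.096, -0.001]
contact_force: [-2.0, 13.9, 4.9]
grip_width: 0.0123
finger_force: 20.0
```

```bash
python3 -m handwheel '[[[0,0,0],[0,0,0],0.03],[[0,0,0],[0,0,0],0.05],[[0,0,0],[0,0,0],0.05],[[0,0,0],[0,0,-0.03],0.05],[[0,0,0],[0,0,-0.04],0.05],[[0,0,0],[0,0,-0.045],0.05],[[0,0,0],[0,0,-0.045],0.05],[[0,0,0],[0,0,-0.02],0.05]]'
python3 -m handwheel '[[[0,0,0],[-0.02,0.04,0],0.05],[[0,0,0],[-0.02,0.04,0],0.05],[[0,0,0],[-0.02,0.04,0],0.05],[[0,0,0],[-0.02,0.04,0],0.05],[[0,0,0],[-0.02,0.04,0],0.05],[[0,0,0],[-0.02,0.04,0],0.05],[[0,0,0],[-0.02,0.04,0],0.05],[[0,0,0],[-0.02,0.04,0],0.05]]'
python3 - <<'E'
from h import *
for n in('side','top'):
    c=read_camera(n); save(n+'10.png',c); P=world(c); q=P-O; a=q@TX; b=q@TY; z=P[...,2]
    m=(z>.08)&(z<.096)&(abs(a)<.05)&(abs(b)<.14); print(n,m.sum(),b[m].min() if m.any() else 0,b[m].max() if m.any() else 0)
E
```

```text
time_s: 59.4
tool_pos: [0.5778, 0.0966, 0.2633]
orientation: [-3.14, -0.097, -0.008]
contact_force: [0.7, 0.5, -0.2]
grip_width: 0.0497
finger_force: 0.0
time_s: 60.2
tool_pos: [0.4351, -0.2342, 0.259]
orientation: [3.14, 0.097, 0.0]
contact_force: [0.7, -0.0, 0.8]
grip_width: 0.0498
finger_force: 0.0
side 324 -0.007277562021495342 0.006482519924448665
top 321 -0.007144026940098227 0.00662323939003271
```

View pics/side10.png

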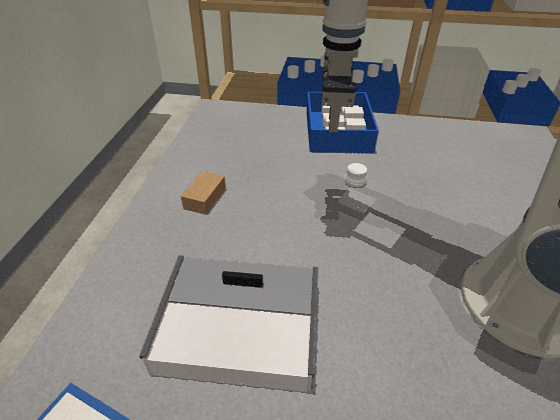

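The picture shows the cover shut, with the rib centred at tray y≈0 at pixel (243,279). The counter is clear, and the jar (356,175) and carton (204,192) are untouched.

```bash
python3 -c "
from workcell import *
print(finish_job())"
```

```text
the job is handed in; nothing more can be done
None
```

The job is handed in: all four bottles, including one that was knocked over on the counter during the run, lie on their sides in their own cradles under the fully shut cover, and the jar and carton were left where they were.

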